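# Free two stuck clay stamps and pack them in the sagger

### The arm

A 6-joint arm with a two-finger parallel gripper is mounted at the origin on the work surface. World frame = base frame: x ahead of the robot, y to its left, z up, the work surface at z = 0. Lengths are in m, angles in rad, forces in N, time in s.
With the tool pointing down it reaches from about 0.25 to 0.725 m from the base axis. Payload 4 kg.
Tool frame: the origin (TCP) lies midway between the tips of the shut fingers; the grasp point (between the pads) lies 19 mm behind it; y points along the fingers, x is the direction in which the jaws open and shut, and the axes are right-handed (so a half turn about y gives the same grasp; the last joint's range is limited). The gripper opens to 85 mm and grips with 20 to 120 N. Pads are 22 mm wide; open, the fingers measure 114 mm over their backs; the gripper's body (76 mm by 85 mm) begins 54 mm behind the grasp point. The pads swing forward as they close: fully open they stand 13 mm farther back than shut.
Start: joints at [1.154, 0.241, 0.005, 1.335, 0, 1.571], TCP at [0.202, 0.457, 0.231] pointing down, gripper open.
Joint ranges: [-2.72, 2.72], [-1.05, 1.87], [-1.09, 1.28], [-1.99, 2.15], [-1.42, 1.44], [-3.14, 3.14]. Speed limits (rad/s): [2.79, 2.79, 3.14, 3.14, 3.14, 3.14].

### API

Orientations are given as a unit quaternion [x, y, z, w].
In Python, from workcell import bot gives the robot as it stands. The module is installed in compiled form; this text tells all that it offers.
- The arm moves only by the shell command python3 -m inch 'ROWS'. ROWS is text: rows parted by semicolons, each of 7 numbers parted by spaces: the turn, a rotation vector about the tool's x, y, z in degrees, then the shift along the tool's x, y, z in mm, then the closure, from 0 (fully open) to 1 (shut). In form: ax ay az dx dy dz fingers; .... A call has 1 to 12 rows; each row shifts and turns the commanded pose from where the row before left it, along the tool's axes as they then stand; what a row does not reach is not made up. A row lasts 1/8 s, in which the tool goes at most 62.5 mm and 10.7 degrees, less where a joint would pass 70% of its speed; a pose out of reach is approached as far as the arm can. A call with a gripper value outside its range is refused whole. The fingers move at their own pace and stop on an object; the grip force is fixed at half the most. Time passes only in rows, so rows that do not move let the fingers close. It gives the time, the measured TCP pose, the force and the opening at its end, in the units of the state.
- bot.get_obs(): the state, without advancing time (a new reading comes with each control period).
- bot.camera(name): name is "scene" or "top" or "wrist"; returns a dict with "color" (400x640x3 uint8, blue, green, red), "fx", "fy", "cx", "cy" (pixels), "k1" (the pictures are not rectified: a ray, as slopes to the right and down, at radius r is drawn at 1 + k1 r^2 times it, then the intrinsics apply), "extrinsics" (4x4, takes a point from world to camera coordinates). Camera axes: x right, y up, looking along -z (the intrinsics and any distortion apply to the point x, -y, -z); pixel columns grow to the right and rows downward; lengths in m; the calibration is good to about 2 mm. A picture is of the moment at which its call begins. There is no depth.
- bot.job_done(): hands the job in, once; it reports no verdict.
Trained networks look in the newest picture that a camera, given by its name, has taken for a name from the list of things; names that differ only in an ending like _2 or _b are one class to them, and where a whole thing is asked for, a point or a joint stands for the part that bears it (a point fixed in the world has none). Each returns a list of dicts, best first, with "conf" (0 to 1); they miss things now and then, are a little off and sometimes report something else, mostly with a low value. They report only what shows in the picture. A call takes as long as a camera call. They do not tell look-alikes from the thing itself.
- bot.look_for(name, camera): "extent" ([left, top, right, bottom] in pixels, round what is visible of it).
- bot.cut_out(name, camera): "region" (400x640 bool, what is visible of it) and "extent" ([left, top, right, bottom] in pixels, round what is visible of it).
- bot.spot_point(name, camera): "point" ([column, row] in pixels: a listed point, or the origin of a listed thing).
The state is a dict: "clock": time; "joint_pos": joint angles; "joint_vel": joint speeds; "tau": joint torques, N m; "eef_pos": TCP position; "tool_rot": TCP orientation; "ft_force": force on the tool from outside, world axes, zero at the start; "ft_torque": the same for the moment, N m; "grip_width": finger opening in m.
Only numpy, scipy, OpenCV 4.12 (cv2) and the standard library are available. Lean on these libraries where they do the work, as an engineer would, in place of code of your own. Each camera call takes 0.05 s, during which the arm holds its last target.

### The job

Two clay stamps are stuck in the leaning plaster mould. With the poker, push both up from below through the access holes until almost the whole neck of each stands clear above the mould, and only then stand the poker back upright on the bench and let go of it. Then pack both stamps upright, neck up, in the two gaps among the others in the round sagger, all seven flat on its floor; do not drop them or upset the stamps already there, and leave the jar, cup and block where they are.

Things in the scene. Friction and masses are not known exactly. Their poses are not given: they have to be found in the camera images.
- mould: leaning plaster mould, a fixed block 100 x 110 x 53 mm (x, y, z), held at its left side by a plywood cradle; open underneath and along its right side (y = -55 mm). Origin: centre of its underside. z is the block's normal, leaning 35 degrees from vertical towards the robot; x runs up the slope, away from the robot; y is level, to the left. Top face at z = 53 mm
- access0 (a point): centre of the access hole of the lower recess, in the plane of the mould's underside (axes as the mould's). The hole is 18 mm across and goes through the 6 mm floor of the recess. It lies 22 mm in from the mould's right edge. With the poker's foot held along the underside, 45 mm below it, 15 mm or more of air is left above the bench
- access1 (a point): the same for the access hole of the upper recess, 50 mm farther up the slope
- recess0 (a point): centre of the mouth of the lower recess, in the plane of the mould's top face (axes as the mould's). The recess is round, 30.5 mm across and 47 mm deep. A sprung cork strip in its left wall grips the stamp's  2 to 5 N slide the stamp along, and it stays where it is pushed to while some of its body is still inside
- recess1 (a point): centre of the mouth of the upper recess, in the plane of the mould's top face; axes as the mould's
- stuck0_mid (a point): fired-clay hand stamp: a round body 29 mm across and 22 mm tall with a thin round neck 10 mm across and 24 mm long on top, 46 mm in all, 45 g. Point on its axis, half-way up (23 mm above the underside, 1 mm above the shoulder); z axis along it towards the neck. This one is stuck in the lower recess, its neck's end 1 mm below the top face
- stuck1_mid (a point): like stuck0, stuck in the upper recess
- packed0_mid (a point): same kind of stamp, already standing loose in the sagger, in the middle
- packed1_mid (a point): same kind of stamp, already standing loose in the sagger, in the outer ring
- packed2_mid (a point): same kind of stamp, already standing loose in the sagger, in the outer ring
- packed3_mid (a point): same kind of stamp, already standing loose in the sagger, in the outer ring
- packed4_mid (a point): same kind of stamp, already standing loose in the sagger, in the outer ring
- sagger: low round ceramic firing pot, immovable: 106 mm across outside, 93 mm inside, 28 mm high, floor 6 mm thick. Origin: centre of its underside, z up. It takes seven stamps in a hexagonal cluster: one in the middle, six round it about 31 mm from the axis. Ring places at 120 and 300 degrees (anticlockwise from its x axis) are free, the others are taken
- poker_grip (a point): poker, standing upright on the bench, 0.22 kg: a wooden handle 16 x 16 mm, its top 155 mm above the bench, on a steel foot 32 x 66 x 8 mm (x, y, z). Point on the handle's axis, 130 mm above the underside of the foot. z runs up the handle; the foot runs along y, from y = -16 to +50 mm
- poker_tip (a point): tip of the poker's steel pin, 10 mm across, which stands up from the foot parallel to the handle, 40 mm from the handle's axis along y. The tip is 44 mm above the foot's underside, 36 mm above its top face, 86 mm below poker_grip. Axes as poker_grip's
- jar: bystander: glass jar with white cap, 54 mm across, 70 mm high; origin at its underside
- cup: bystander: open clay cup, 68 mm across, 70 mm high; origin at its underside
- block: bystander: dark wooden block 70 x 45 x 30 mm; origin at its underside
Things that resemble listed ones, but are neither listed nor needed, are in the scene too. Leave any blue or purple look-alike of the part that bears packed3_mid alone.

How it is judged:
On the way, in this order (a step that is already met when the one before it is completed fails the run):
1. both stuck stamps stand proud in their recesses, pushed up at least 19 mm (z of stuck0_mid in the frame of mould between 0.048 and 0.069 m and angle between each of stuck0_mid, stuck1_mid's own z axis and vertical above 0.45 rad and z of stuck1_mid in the frame of mould between 0.048 and 0.069 m), for 0.2 s.
2. the poker stands upright on the bench, let go, while both stamps are still in the mould (height (world z) of poker_grip between 0.124 and 0.134 m and angle between poker_grip's own z axis and vertical below 0.08 rad and contact force between the fingers and poker below 0.05 N and linear speed of poker below 0.02 m/s and angle between each of stuck0_mid, stuck1_mid's own z axis and vertical above 0.45 rad), for 0.2 s.
At the end, for the whole second after the job is handed in: All seven stamps stand in the sagger neck up, flat on its floor (to about 3 mm), within 7 degrees of upright, axes within 37 mm of the sagger's axis; the poker stands upright on the bench (within 4.5 degrees); stamps and poker are at rest (z of stuck0_mid in the frame of sagger between 0.024 and 0.0325 m and horizontal distance between each of stuck0_mid, stuck1_mid, packed0_mid, packed1_mid, packed2_mid, packed3_mid, packed4_mid and sagger below 0.037 m and angle between each of stuck0_mid, stuck1_mid, packed0_mid, packed1_mid, packed2_mid, packed3_mid, packed4_mid's own z axis and vertical below 0.12 rad and z of stuck1_mid in the frame of sagger between 0.024 and 0.0325 m and z of packed0_mid in the frame of sagger between 0.024 and 0.0325 m and z of packed1_mid in the frame of sagger between 0.024 and 0.0325 m and z of packed2_mid in the frame of sagger between 0.024 and 0.0325 m and z of packed3_mid in the frame of sagger between 0.024 and 0.0325 m and z of packed4_mid in the frame of sagger between 0.024 and 0.0325 m and height (world z) of poker_grip between 0.124 and 0.134 m and angle between poker_grip's own z axis and vertical below 0.08 rad and linear speed of each of stuck0, stuck1, poker below 0.02 m/s); the robot touches nothing.
It fails at once if a bystander (jar, cup or block) is moved more than 30 mm (distance of any of jar, cup, block from where it was at the start of the episode above 0.03 m).
It fails at once if a stamp is dropped (moves faster than 0.6 m/s while the fingers do not hold it) ((linear speed of stuck0 above 0.6 m/s and contact force between the fingers and stuck0 below 0.02 N) or (linear speed of stuck1 above 0.6 m/s and contact force between the fingers and stuck1 below 0.02 N)).
It fails at once if a stamp already packed is lifted or knocked out of the sagger, or over (horizontal distance between any of packed0_mid, packed1_mid, packed2_mid, packed3_mid, packed4_mid and sagger above 0.05 m or angle between any of packed0_mid, packed1_mid, packed2_mid, packed3_mid, packed4_mid's own z axis and vertical above 0.6 rad).
It also fails if it takes over 72 s, if anything falls off the work surface, if the arm or the gripper's body presses on something with over 40 N, if the wrist force passes 120 N, or if a joint passes its speed limit or range.

## Working session

There is one attempt and no reset: what is moved stays moved. The work goes in short steps, Python scripts to look and compute and a shell command to move; the robot and the scene stay as the last step left them, time stands still between calls to the robot, and variables do not carry over. Pictures are saved under pics/ and viewed, and the job is handed in when it is done.

```bash
mkdir -p pics; ls; python3 - <<'E'
from workcell import bot
import cv2
o=bot.get_obs(); print(o)
for n in ("scene","top","wrist"):
    c=bot.camera(n); cv2.imwrite(f"pics/a_{n}.png",c["color"]); print(n,c["fx"],c["fy"],c["cx"],c["cy"],c["k1"],c["extrinsics"].tolist() if hasattr(c["extrinsics"],'tolist') else c["extrinsics"])
E
```

```text
pics
{'clock': 0.0, 'joint_pos': array([ 1.15397338e+00,  2.41420926e-01,  3.72348762e-03,  1.33518344e+00,
       -7.39815190e-06,  1.57079321e+00]), 'joint_vel': array([ 0.00133578,  0.00145508,  0.00023413, -0.00064303,  0.00052382,
       -0.0006018 ]), 'tau': array([-8.84428409e-04, -3.72317040e+01,  2.52409083e+01,  1.69113872e-02,
       -7.52085157e-05, -6.98610535e-06]), 'eef_pos': array([0.20217727, 0.45661643, 0.23040869]), 'tool_rot': array([ 0.59303672,  0.38511186, -0.38634438, -0.59222827]), 'ft_force': array([-0.65053806,  0.1072399 ,  0.44379366]), 'ft_torque': array([-0.01130861,  0.0321375 , -0.03714754]), 'grip_width': 0.08543828330321113}
scene 494.9234990977855 494.9234990977855 319.17207992068734 198.80539057852525 -0.13948249486757824 [[0.14727368028621682, 0.9889869352272629, 0.014673276550888046, -0.102305175567527], [-0.5890766909919769, 0.07578524105705424, 0.8045155370580901, 0.23517006036119129], [0.7945433375372901, -0.12712764918659444, 0.5937503225998231, -1.6479447112987227], [0.0, 0.0, 0.0, 1.0]]
top 454.5225301499389 454.5225301499389 319.7185433322842 202.82610260144696 0.013690631807811016 [[0.03333302708774963, -0.9994384734683511, 0.003412778401710518, 0.006323233501666518], [0.9763206061052959, 0.033291902154928874, 0.21375154583088896, -0.5512503472165544], [-0.2137451365513502, -0.0037930201895682763, 0.9768820960579054, -0.9066297014833908], [0.0, 0.0, 0.0, 1.0]]
wrist 305.26071135584493 305.26071135584493 316.0525041851455 196.19104771895033 -0.024027551511297252 [[0.4057868281176412, 0.9139645055030969, -0.0024357353519209313, -0.49875669379112175], [-0.8690761329133976, 0.3850293506406152, -0.31057861218307053, 0.04087063409521562], [-0.2829199981028555, 0.12814554937939504, 0.950544576991387, -0.3803017771913802], [0.0, 0.0, 0.0, 1.0]]
```

View pics/a_scene.png

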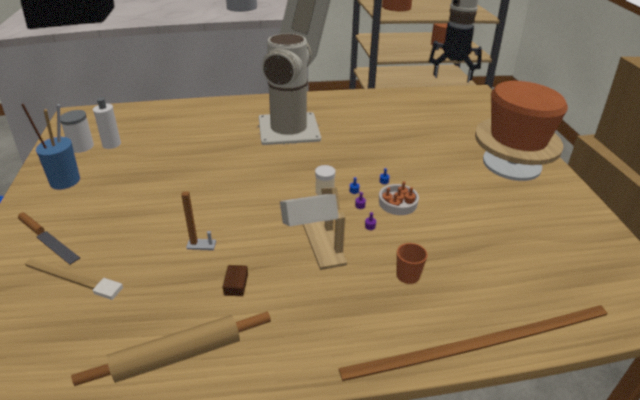

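View pics/a_top.png

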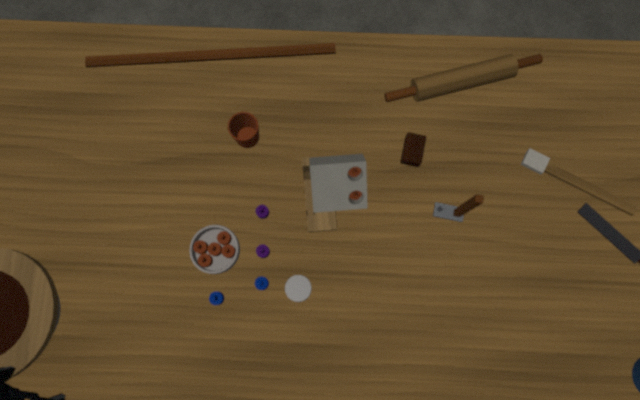

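View pics/a_wrist.png

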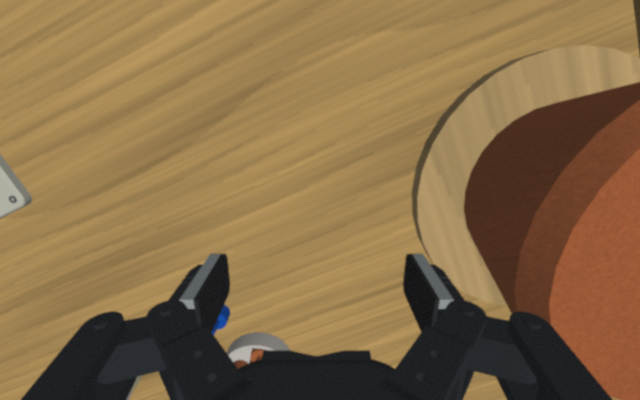

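The top view shows the mould at about (338,185), with the stuck stamps at (355,173) and (356,197). The poker is at (455,211), the sagger at (214,250), and the cup, block and jar are in view. The blue and purple stamps outside the sagger are the look-alikes. Next I'll triangulate from the scene and top views.

```bash
cat > h.py <<'E'
import numpy as np, cv2
from workcell import bot
from scipy.spatial.transform import Rotation as R
from scipy.optimize import least_squares
def cam(n):
    c=bot.camera(n); c["E"]=np.array(c["extrinsics"]); return c
def ray(c,p):
    K=np.array([[c["fx"],0,c["cx"]],[0,c["fy"],c["cy"]],[0,0,1]])
    # r_d = r(1+k1 r^2)
    q=cv2.undistortPointsIter(np.array([[p]],float),K,np.array([c["k1"],0,0,0,0.]),None,None,(3,100,1e-12))[0,0]
    E=c["E"]; d=E[:3,:3].T@np.array([q[0],-q[1],-1]); o=-E[:3,:3].T@E[:3,3]
    return o,d/np.linalg.norm(d)
def proj(c,P):
    P=np.atleast_2d(P); E=c["E"]; X=P@E[:3,:3].T+E[:3,3]
    x=X[:,0]/-X[:,2]; y=-X[:,1]/-X[:,2]; r=x*x+y*y; s=1+c["k1"]*r
    return np.c_[c["fx"]*x*s+c["cx"],c["fy"]*y*s+c["cy"]]
def tri(obs):
    A=np.zeros((3,3));b=np.zeros(3)
    for c,p in obs:
        o,d=ray(c,p);M=np.eye(3)-np.outer(d,d);A+=M;b+=M@o
    X=np.linalg.solve(A,b)
    e=[np.linalg.norm(proj(c,X)[0]-p) for c,p in obs]
    return X,e
def onz(c,p,z):
    o,d=ray(c,p); return o+d*(z-o[2])/d[2]
def save(c,name,box=None,k=1):
    im=c["color"]
    if box: im=im[box[1]:box[3],box[0]:box[2]]
    if k!=1: im=cv2.resize(im,None,fx=k,fy=k,interpolation=cv2.INTER_CUBIC)
    cv2.imwrite(f"pics/{name}.png",im)
E
python3 - <<'E'
from h import *
np.set_printoptions(precision=4,suppress=True)
T=cam("top");S=cam("scene")
for n in "mould access0 access1 recess0 recess1 stuck0_mid stuck1_mid packed0_mid packed1_mid packed2_mid packed3_mid packed4_mid sagger poker_grip poker_tip jar cup block".split():
    a=bot.spot_point(n,"top"); b=bot.spot_point(n,"scene")
    f=lambda l:[(np.round(x["point"],1).tolist(),round(float(x["conf"]),2)) for x in l[:7]]
    print(n,f(a),f(b))
    if a and b: print("   ",*tri([(T,a[0]["point"]),(S,b[0]["point"])]))
save(T,"t_mould",(290,140,490,230),4); save(T,"t_sag",(180,190,330,310),5)
save(S,"s_mould",(170,160,370,300),4); save(S,"s_sag",(330,150,430,240),6)
E
```

```text
mould [([337.4, 177.9], 0.82)] [([312.4, 220.9], 0.86)]
    [ 0.6002 -0.0066  0.0856] [np.float64(1.8405294153220737), np.float64(1.7017114715265933)]
access0 [([355.2, 188.5], 0.72), ([351.6, 166.5], 0.58)] [([293.3, 224.4], 0.68), ([296.1, 226.5], 0.56)]
    [ 0.5833 -0.0471  0.066 ] [np.float64(1.1339649379466872), np.float64(1.0443926440860407)]
access1 [([355.2, 188.5], 0.72), ([351.6, 166.5], 0.58)] [([293.3, 224.4], 0.68), ([296.1, 226.5], 0.56)]
    [ 0.5833 -0.0471  0.066 ] [np.float64(1.1339649379466872), np.float64(1.0443926440860407)]
recess0 [([355.9, 173.4], 0.76), ([353.2, 194.5], 0.62)] [([293.0, 199.5], 0.96), ([290.1, 202.6], 0.85)]
    [ 0.5936 -0.0448  0.1446] [np.float64(0.17717029343140928), np.float64(0.15825604392219536)]
recess1 [([355.9, 173.4], 0.76), ([353.2, 194.5], 0.62)] [([293.0, 199.5], 0.96), ([290.1, 202.6], 0.85)]
    [ 0.5936 -0.0448  0.1446] [np.float64(0.17717029343140928), np.float64(0.15825604392219536)]
stuck0_mid [([358.0, 195.2], 0.54)] [([410.3, 277.2], 0.39)]
    [ 0.6479  0.0734 -0.0214] [np.float64(63.33121214497714), np.float64(64.1155
[... 1542 characters left out ...]
), np.float64(101.64633719056434)]
poker_tip [([446.7, 206.5], 0.62)] [([207.2, 231.0], 0.73)]
    [ 0.5553 -0.2469  0.0443] [np.float64(0.9647510279676622), np.float64(0.8622799503917329)]
jar [([301.6, 290.2], 0.93)] [([324.9, 190.1], 0.73)]
    [0.3691 0.0611 0.0019] [np.float64(1.5097043542783772), np.float64(1.187498174265592)]
cup [([248.0, 136.3], 0.67), ([443.4, 206.9], 0.5)] [([411.5, 273.7], 0.95)]
    [0.7166 0.2015 0.0037] [np.float64(2.0324628333424672), np.float64(2.0763780542456494)]
block [([408.0, 148.9], 0.66)] [([232.9, 288.2], 0.87), ([294.0, 227.0], 0.75), ([386.5, 197.6], 0.63)]
    [ 0.7005 -0.1838 -0.0055] [np.float64(3.198865970572724), np.float64(3.374686522943971)]
```

View pics/t_mould.png

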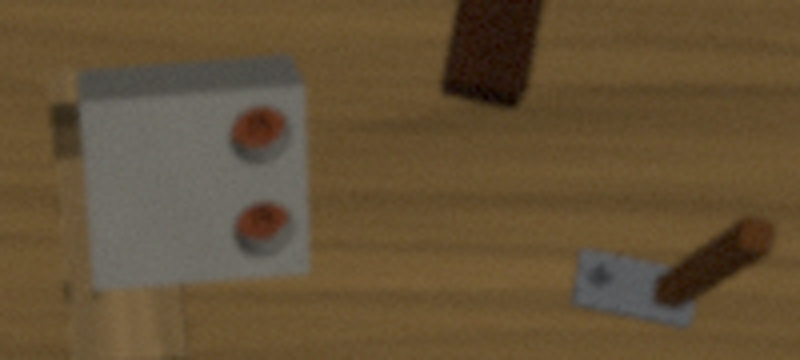

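View pics/s_mould.png

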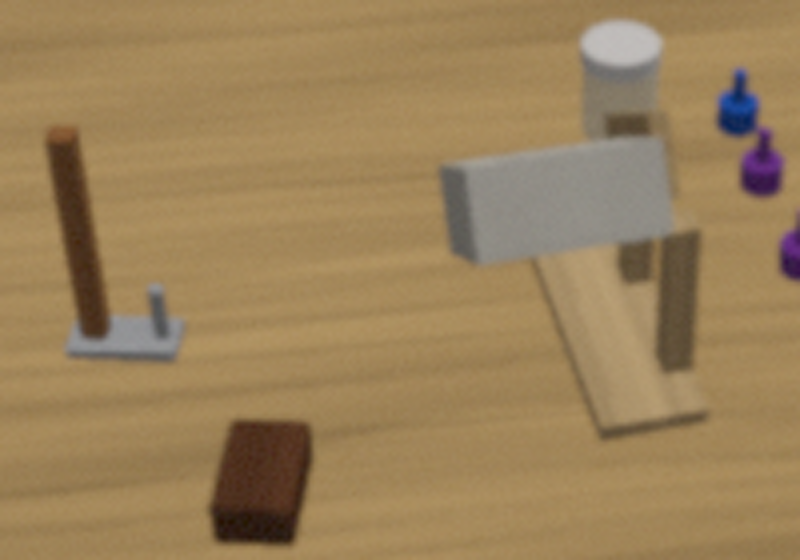

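View pics/t_sag.png

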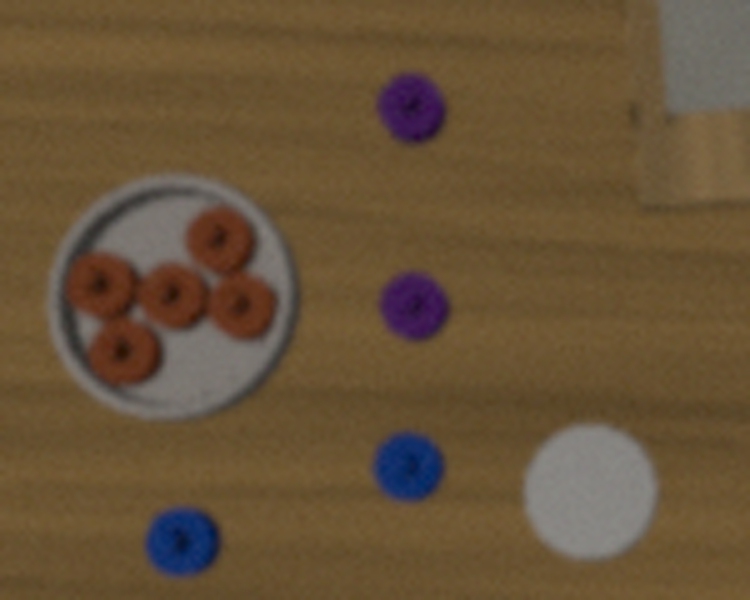

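The crops confirm the targets. The stuck stamps are the red ones at top (355,173) upper and (356,197) lower. The handle top is at (479,199), with the pin at (440,209). The free places in the sagger are at upper left and lower right. The blue and purple stamps stand outside the sagger. I'll set up a motion-delta helper and move the wrist camera over the mould and poker.

```bash
cat >> h.py <<'E'
def pose():
    o=bot.get_obs(); return np.array(o["eef_pos"]),R.from_quat(o["tool_rot"])
def delta(P,Rt,n=None):
    """shift (tool axes, mm) and rotvec (deg) from measured pose to target"""
    p,r=pose(); s=r.inv().apply(np.array(P)-p)*1000; rv=np.degrees((r.inv()*Rt).as_rotvec())
    s2=Rt.inv().apply(np.array(P)-p)*1000
    print("shift0(now axes)",s.round(1),"|rot",rv.round(2),"|shift after rot",s2.round(1), "norms",np.linalg.norm(s).round(1),np.linalg.norm(rv).round(1))
def tool(down,jaw):
    """R with tool y = down (approach), tool x = jaw"""
    y=np.array(down,float);y/=np.linalg.norm(y); x=np.array(jaw,float); x-=y*(x@y); x/=np.linalg.norm(x)
    return R.from_matrix(np.c_[x,y,np.cross(x,y)])
E
python3 - <<'E'
from h import *
np.set_printoptions(precision=4,suppress=True)
p,r=pose(); print(p); print(r.as_matrix())
W=cam("wrist"); E=W["E"]; C=-E[:3,:3].T@E[:3,3]
print("cam in tool",r.inv().apply(C-p)); print("view dir in tool",r.inv().apply(-E[2,:3]),"right",r.inv().apply(E[0,:3]))
print(bot.get_obs()["clock"])
Rt=tool([0,0,-1],[0,1,0]);delta([0.40,-0.13,0.33],Rt)
Rt=tool([0,0,-1],[0,-1,0]);delta([0.40,-0.13,0.33],Rt)
E
```

```text
[0.2024 0.4572 0.2313]
[[ 0.4048 -0.0001 -0.9144]
 [ 0.9144 -0.0001  0.4048]
 [-0.0001 -1.      0.    ]]
cam in tool [ 0.0001 -0.1425  0.0787]
view dir in tool [-0.0008  0.9505 -0.3106] right [ 1.      0.0005 -0.0011]
2.1
shift0(now axes) [-456.9  -98.7 -418.4] |rot [  0.   -23.88  -0.  ] |shift after rot [-587.2  -98.7 -197.6] norms 627.3 23.9
shift0(now axes) [-456.9  -98.7 -418.4] |rot [  0.   156.12   0.  ] |shift after rot [587.2 -98.7 197.6] norms 627.3 156.1
```

```bash
python3 -m inch '0 -8 0 0 -33 0 0; 0 -8 0 0 -33 0 0; 0 -8 0 0 -33 0 0; 0 0 0 -59 0 -20 0; 0 0 0 -59 0 -20 0; 0 0 0 -59 0 -20 0; 0 0 0 -59 0 -20 0; 0 0 0 -59 0 -20 0; 0 0 0 -59 0 -20 0; 0 0 0 -59 0 -20 0; 0 0 0 -59 0 -20 0; 0 0 0 -59 0 -20 0'; python3 -m inch '0 0 0 -59 0 -20 0; 0 0 0 0 0 0 0; 0 0 0 0 0 0 0'
python3 - <<'E'
from h import *
W=cam("wrist"); save(W,"w1"); np.savez("w1.npz",**{k:W[k] for k in("fx","fy","cx","cy","k1","E")})
for n in "mould recess0 access0 poker_grip poker_tip".split():
    print(n,[(np.round(x["point"],1).tolist(),round(float(x["conf"]),2)) for x in bot.spot_point(n,"wrist")[:3]])
E
```

```text
clock: 3.6
eef_pos: [0.3838, -0.0756, 0.3307]
tool_rot: [0.5, 0.501, -0.5, -0.499]
ft_force: [1.3, 0.1, 0.1]
grip_width: 0.0857
clock: 3.98
eef_pos: [0.4032, -0.1322, 0.3301]
tool_rot: [-0.499, -0.5, 0.5, 0.5]
ft_force: [0.0, 0.1, 0.7]
grip_width: 0.0857
mould [([398.2, 291.1], 0.92)]
recess0 [([384.5, 315.0], 0.67), ([382.0, 276.0], 0.64)]
access0 [([371.4, 277.3], 0.95), ([376.7, 309.8], 0.64), ([542.5, 182.5], 0.38)]
poker_grip [([284.0, 304.0], 0.67)]
poker_tip [([245.7, 252.1], 0.56), ([372.5, 274.5], 0.33)]
```

View pics/w1.png

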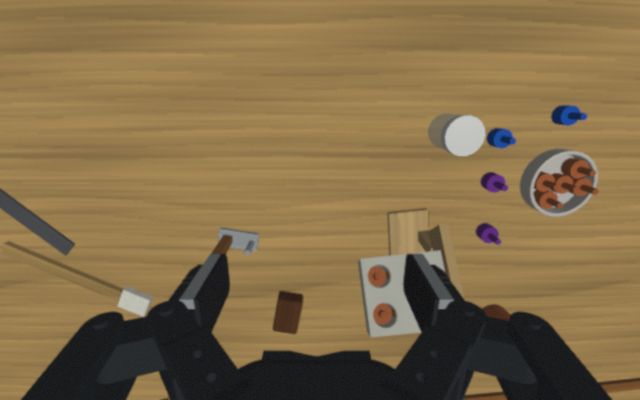

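The wrist view shows the handle top at (225,240), the pin at (251,247), and the stuck stamps at (378,276) and (384,315). The fingers block part of the mould, so I'll move forward for two clearer views.

```bash
python3 -m inch '0 0 0 12 5 -48 0; 0 0 0 12 5 -48 0; 0 0 0 12 5 -48 0; 0 0 0 12 5 -48 0; 0 0 0 12 5 -48 0; 0 0 0 0 0 0 0; 0 0 0 0 0 0 0'
python3 - <<'E'
from h import *
W=cam("wrist"); save(W,"w2"); np.savez("w2.npz",**{k:W[k] for k in("fx","fy","cx","cy","k1","E")}); print(bot.get_obs()["clock"])
E
python3 -m inch '0 0 0 -50 0 10 0; 0 0 0 -50 0 10 0;0 0 0 -30 0 10 0; 0 0 0 0 0 0 0; 0 0 0 0 0 0 0'
python3 - <<'E'
from h import *
W=cam("wrist"); save(W,"w3"); np.savez("w3.npz",**{k:W[k] for k in("fx","fy","cx","cy","k1","E")})
E
```

```text
clock: 5.15
eef_pos: [0.6431, -0.0711, 0.3048]
tool_rot: [-0.499, -0.5, 0.501, 0.5]
ft_force: [-0.3, -1.4, 1.2]
grip_width: 0.0855
5.2
clock: 5.82
eef_pos: [0.6132, -0.2018, 0.3071]
tool_rot: [0.5, 0.501, -0.5, -0.499]
ft_force: [0.5, 0.0, -0.8]
grip_width: 0.0854
```

View pics/w2.png

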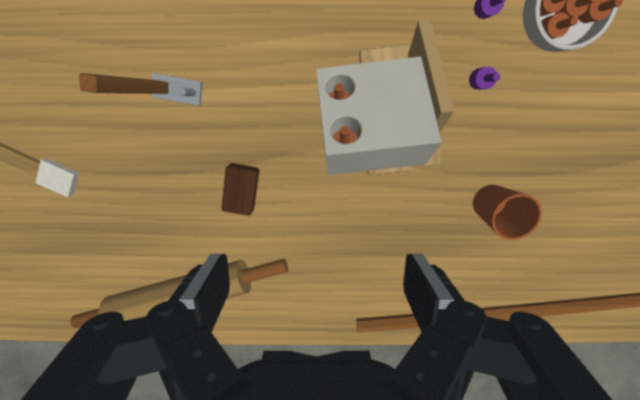

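View pics/w3.png

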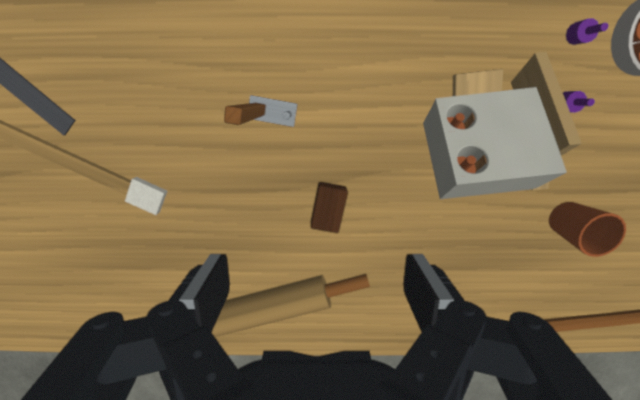

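```bash
python3 - <<'E'
import cv2,numpy as np
def crop(n,b,k,o):
    im=cv2.imread(f"pics/{n}.png")[b[1]:b[3],b[0]:b[2]]
    cv2.imwrite(f"pics/{o}.png",cv2.resize(im,None,fx=k,fy=k,interpolation=cv2.INTER_CUBIC))
crop("w2",(310,40,450,180),4,"w2m");crop("w3",(415,70,575,205),4,"w3m")
crop("w2",(70,60,210,115),5,"w2p");crop("w3",(215,85,305,135),6,"w3p")
E
```

```text
(no output)
```

View pics/w2m.png

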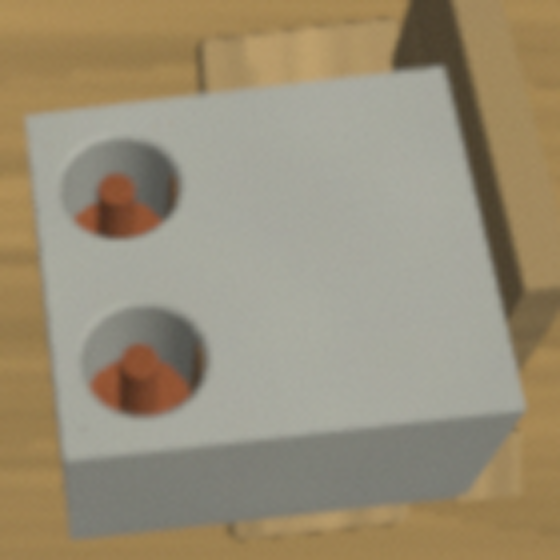

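View pics/w3m.png

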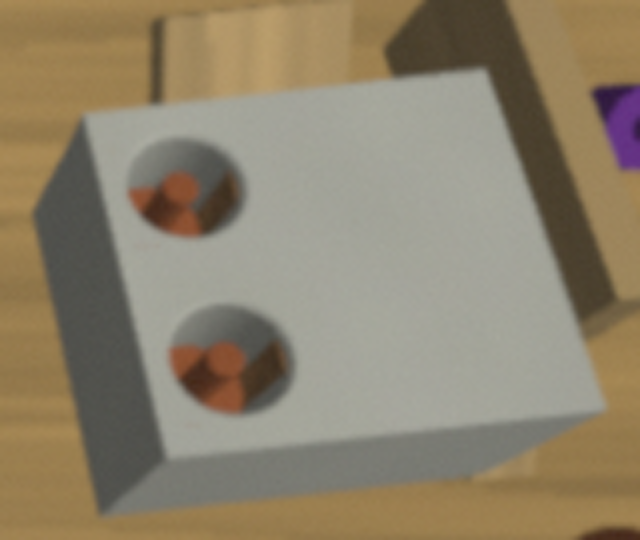

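View pics/w2p.png

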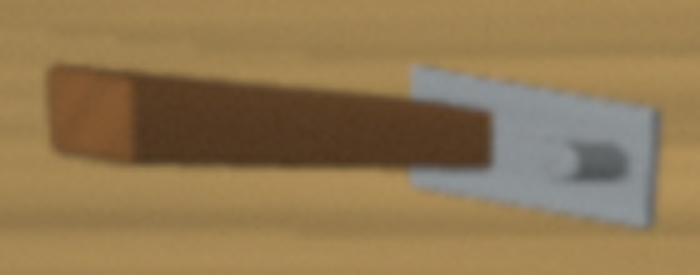

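View pics/w3p.png

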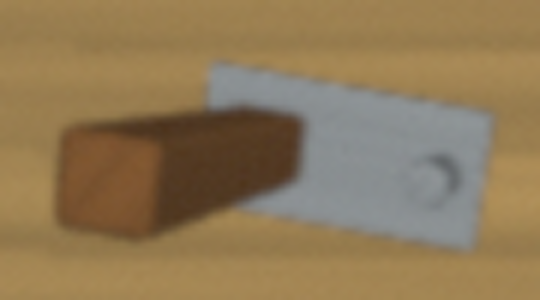

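```bash
cat > fit.py <<'E'
from h import *
np.set_printoptions(precision=4,suppress=True)
def ld(n): z=np.load(n); return {k:(z[k] if k=="E" else float(z[k])) for k in z}
W2,W3=ld("w2.npz"),ld("w3.npz")
f=lambda l,k,o:[( (u+.5)/k-.5+o[0],(v+.5)/k-.5+o[1]) for u,v in l]
m2=f([(27,117),(443,67),(68,460),(522,408),(72,537),(122,188),(145,361)],4,(310,40))
L2=[(-50,-55,53),(-50,55,53),(50,-55,53),(50,55,53),(50,-55,0),"r0","r1"]
m3=f([(85,117),(487,68),(168,458),(605,408),(37,213),(100,515),(187,187),(232,359)],4,(415,70))
L3=[(-50,-55,53),(-50,55,53),(50,-55,53),(50,55,53),(-50,-55,0),(50,-55,0),"r0","r1"]
def mR(yaw,lean): return R.from_euler("z",yaw)*R.from_euler("y",-lean)
def pts(L,q):
    P=[]
    for l in L:
        if isinstance(l,str): l=(q[5]*1000+(50 if l=="r1" else 0),-33,53)
        P.append(np.array(l)/1000)
    return mR(q[3],q[4]).apply(P)+q[:3]
def res(q):
    return np.r_[(proj(W2,pts(L2,q))-m2).ravel(),(proj(W3,pts(L3,q))-m3).ravel(),(q[4]-np.radians(35))/0.002]
s=least_squares(res,[.6,0,.09,0,.61,-.025]); q=s.x
print("mould",q[:3],"yaw",np.degrees(q[3]),"lean",np.degrees(q[4]),"x0",q[5],"rms",np.sqrt(np.mean(s.fun**2)))
# free lean
s2=least_squares(lambda q:res(q)[:-1],q); print("free",s2.x[:3],np.degrees(s2.x[3:5]),s2.x[5],np.sqrt(np.mean(s2.fun**2)))
p2=f([(52,66),(133,75),(136,160),(55,152),(412,66),(656,108),(648,226),(563,160)],5,(70,60))
p3=f([(68,130),(163,142),(155,236),(60,222),(212,63),(495,113),(475,248),(428,183)],6,(215,85))
LP=np.array([(-8,-8,155),(-8,8,155),(8,8,155),(8,-8,155),(-16,-16,8),(-16,50,8),(16,50,8),(0,40,44)])/1000
def rp(v,full=False):
    P=R.from_euler("z",v[2]).apply(LP)+[v[0],v[1],v[3]]
    return np.r_[(proj(W2,P)-p2).ravel(),(proj(W3,P)-p3).ravel()]
t=least_squares(rp,[.55,-.3,0,0]); v=t.x
print("poker axis",v[:2],"yaw",np.degrees(v[2]),"z",v[3],"rms",np.sqrt(np.mean(t.fun**2)))
print(t.fun.reshape(-1,2).round(1).tolist())
np.savez("est.npz",q=q,v=v)
E
python3 fit.py
```

```text
mould [ 0.6002 -0.0085  0.0851] yaw 6.604344687327687 lean 34.98865802759176 x0 -0.024089565442449692 rms 0.42213567676193436
free [ 0.6001 -0.0085  0.0849] [ 6.6671 34.7088] -0.024188241642945432 0.41925601986459377
poker axis [ 0.5509 -0.2807] yaw -9.387516929024308 z -0.0016860267257579051 rms 0.5542844353527817
[[-0.7, -0.9], [0.6, 0.2], [0.7, 1.4], [-0.3, 0.2], [0.4, 0.1], [0.0, -0.2], [0.3, 0.3], [-0.2, -0.1], [-0.8, -1.4], [0.4, -0.6], [0.2, 1.0], [-0.7, 0.5], [-0.0, -0.1], [0.0, -0.5], [0.1, 0.2], [0.1, -0.1]]
```

```bash
python3 - <<'E'
from h import *
e=np.load("est.npz");v=e["v"]
yp=R.from_euler("z",v[2]).apply([0,1,0])
Rt=tool([0,0,-1],yp)
delta([v[0],v[1],0.111],Rt)
E
```

```text
shift0(now axes) [-79.3 195.6  63.1] |rot [ 0.1   9.53 -0.  ] |shift after rot [-88.6 195.7  48.7] norms 220.3 9.5
```

```bash
python3 -m inch '0 9.5 0 0 0 0 0; 0 0 0 -44 20 24 0; 0 0 0 -44 20 25 0; 0 0 0 0 45 0 0; 0 0 0 0 40 0 0; 0 0 0 0 0 0 0'; python3 - <<'E'
from h import *
e=np.load("est.npz");v=e["v"]
yp=R.from_euler("z",v[2]).apply([0,1,0])
Rt=tool([0,0,-1],yp)
delta([v[0],v[1],0.111],Rt)
W=cam("wrist");save(W,"w4")
E
```

```text
clock: 6.62
eef_pos: [0.549, -0.2785, 0.177]
tool_rot: [-0.536, -0.457, 0.459, 0.541]
ft_force: [0.3, 1.3, 1.3]
grip_width: 0.0859
shift0(now axes) [-2.1 66.  -2.8] |rot [-0.43  0.1   0.15] |shift after rot [-1.9 66.  -2.3] norms 66.1 0.5
```

View pics/w4.png

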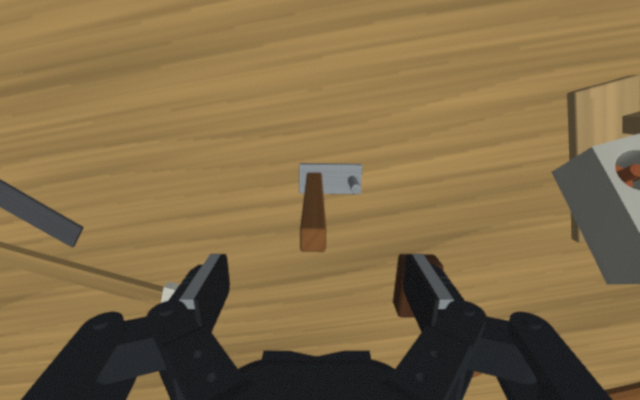

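The handle top sits at (314,240), centred between the fingers and square to them. Next I'll descend and close.

```bash
python3 -m inch '0 0 0 0 35 0 0; 0 0 0 0 31 0 0; 0 0 0 0 0 0 0; 0 0 0 0 0 0 1; 0 0 0 0 0 0 1; 0 0 0 0 0 0 1; 0 0 0 0 0 0 1; 0 0 0 0 0 0 1; 0 0 0 0 0 0 1'
```

```text
clock: 7.8
eef_pos: [0.5516, -0.2812, 0.1152]
tool_rot: [0.54, 0.458, -0.457, -0.539]
ft_force: [0.2, -0.4, 4.9]
grip_width: 0.0156
```

```bash
cat > plan.py <<'E'
from h import *
np.set_printoptions(precision=4,suppress=True)
e=np.load("est.npz");q=e["q"];q[2]+=0.0015
M=R.from_euler("z",q[3])*R.from_euler("y",-q[4])
X0=-0.0245
def mw(p): return M.apply(np.array(p)/1000)+q[:3]   # mould mm -> world
Rl=tool(M.apply([0,0,-1]),M.apply([0,1,0]))
TIP=np.array([0.040,0.0712,0.0005])  # tip in tool frame
def tcp_for_tip(pm): return mw(pm)-Rl.apply(TIP)
def tip_now():
    p,r=pose(); w=p+r.apply(TIP); return M.inv().apply(w-q[:3])*1000, np.degrees((Rl.inv()*r).as_rotvec())
E
python3 - <<'E'
from plan import *
print("Rl",Rl.as_matrix())
for pm in [(X0*1000,-108,-7),(X0*1000,-33,-7),(X0*1000,-33,31),(X0*1000+50,-33,31)]: print(pm,tcp_for_tip(pm))
delta(tcp_for_tip((X0*1000,-108,-7)),Rl)
print(bot.get_obs()["joint_pos"])
E
```

```text
Rl [[-0.115   0.5696 -0.8138]
 [ 0.9934  0.0659 -0.0942]
 [ 0.     -0.8193 -0.5734]]
(-24.5, -108, -7) [ 0.5611 -0.162   0.1254]
(-24.5, -33, -7) [ 0.5525 -0.0875  0.1254]
(-24.5, -33, 31) [ 0.5309 -0.0901  0.1565]
(25.5, -33, 31) [ 0.5716 -0.0853  0.1852]
shift0(now axes) [119.1 -10.3  10. ] |rot [-34.67 -15.48  -4.93] |shift after rot [117.3   4.9 -24.8] norms 120.0 38.3
[-0.4714  0.5413  0.1458  1.1736 -0.0001 -0.3075]
```

```bash
python3 -m inch '0 0 0 0 -20 0 1; 0 0 0 0 -40 0 1; -8.67 -3.87 -1.23 0 0 0 1; -8.67 -3.87 -1.23 0 0 0 1; -8.67 -3.87 -1.23 0 0 0 1; -8.67 -3.87 -1.23 0 0 0 1; 0 0 0 0 0 0 1; 0 0 0 0 0 0 1'; python3 - <<'E'
from plan import *
print(bot.get_obs()["joint_pos"])
delta(tcp_for_tip((X0*1000,-108,-7)),Rl); print(tip_now())
E
```

```text
clock: 8.8
eef_pos: [0.5517, -0.2813, 0.1746]
tool_rot: [0.59, 0.662, -0.345, -0.309]
ft_force: [0.2, -0.3, -2.4]
grip_width: 0.0151
[-0.671   0.2203 -0.3582  0.5358  0.4162 -0.6871]
shift0(now axes) [117.4  53.6   9.3] |rot [-0.17 -0.07  0.01] |shift after rot [117.4  53.6   9.3] norms 129.4 0.2
(array([ -15.3284, -225.3631,   46.5933]), array([ 0.1672,  0.0695, -0.0141]))
```

```bash
python3 -m inch '0 0 0 40 18 3 1; 0 0 0 40 18 3 1; 0 0 0 37 18 3 1; 0 0 0 0 0 0 1; 0 0 0 0 0 0 1'; python3 - <<'E'
from plan import *
print(tip_now())
for n in("scene","wrist","top"):
    c=cam(n); save(c,"b_"+n)
    print(n,"pred tip",proj(c,mw(tip_now()[0])),"a0",proj(c,mw((X0*1000,-33,0))), [(np.round(x["point"],1).tolist(),round(float(x["conf"]),2)) for x in bot.spot_point("poker_tip",n)[:2]])
    if n=="scene": save(c,"b_scenez",(210,150,370,270),5)
E
```

```text
clock: 9.43
eef_pos: [0.5634, -0.1621, 0.1265]
tool_rot: [0.59, 0.663, -0.345, -0.306]
ft_force: [0.2, -0.1, -2.5]
grip_width: 0.015
(array([ -22.0405, -108.3445,   -7.3749]), array([-0.0297, -0.0971,  0.002 ]))
scene pred tip [[261.5882 230.5607]] a0 [[293.7442 222.2724]] [([258.6, 231.0], 0.94), ([411.9, 195.1], 0.2)]
wrist pred tip [[370.9035 207.2109]] a0 [[477.8135 208.3915]] [([367.2, 205.5], 0.79)]
top pred tip [[387.8269 182.9838]] a0 [[352.6775 187.1873]] [([387.4, 186.0], 0.77), ([250.3, 136.4], 0.32)]
```

View pics/b_scenez.png

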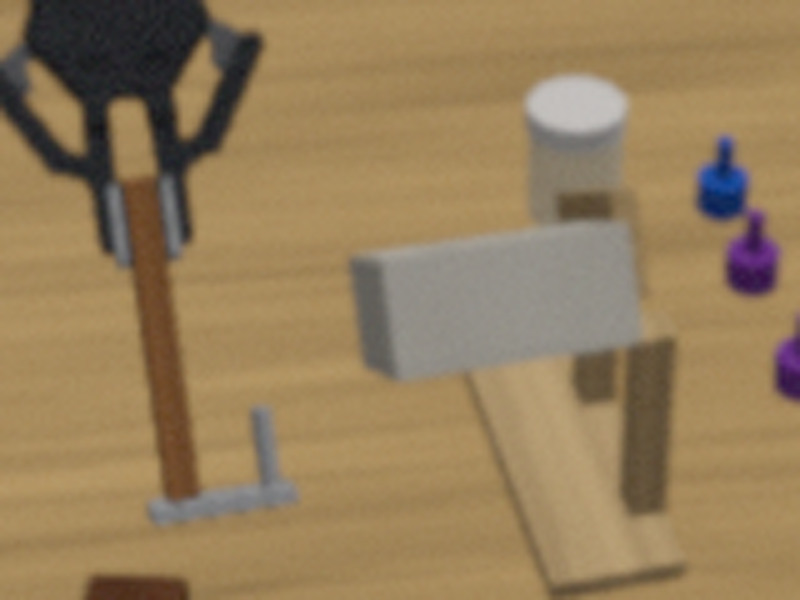

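View pics/b_wrist.png

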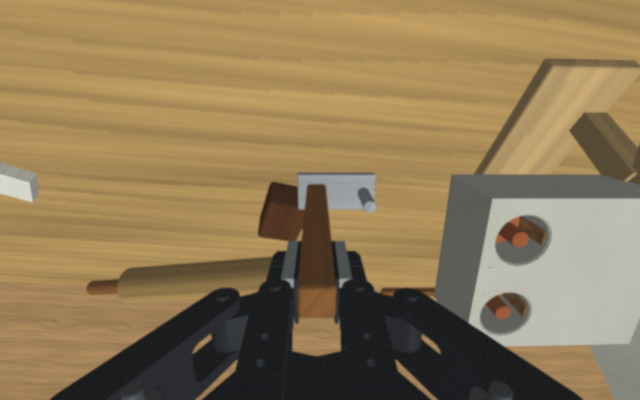

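The pin tip shows at (370,208) in the wrist view and about (262,232) in the scene view, matching the prediction. I'll check the mould model in this leaned view too.

```bash
python3 - <<'E'
from plan import *
c=cam("wrist"); im=c["color"].copy(); im=cv2.resize(im[150:370,420:640],None,fx=3,fy=3,interpolation=cv2.INTER_CUBIC)
P=[(-50,-55,53),(50,-55,53),(-50,-55,0),(50,-55,0)]
th=np.linspace(0,2*np.pi,24)
for x in(X0*1000,X0*1000+50):P+=[(x+15.25*np.cos(t),-33+15.25*np.sin(t),53) for t in th]
for u,v in proj(c,mw(P)): cv2.circle(im,(int((u-420+.5)*3),int((v-150+.5)*3)),2,(0,255,0),-1)
cv2.imwrite("pics/chk1.png",im)
E
```

```text
(no output)
```

View pics/chk1.png

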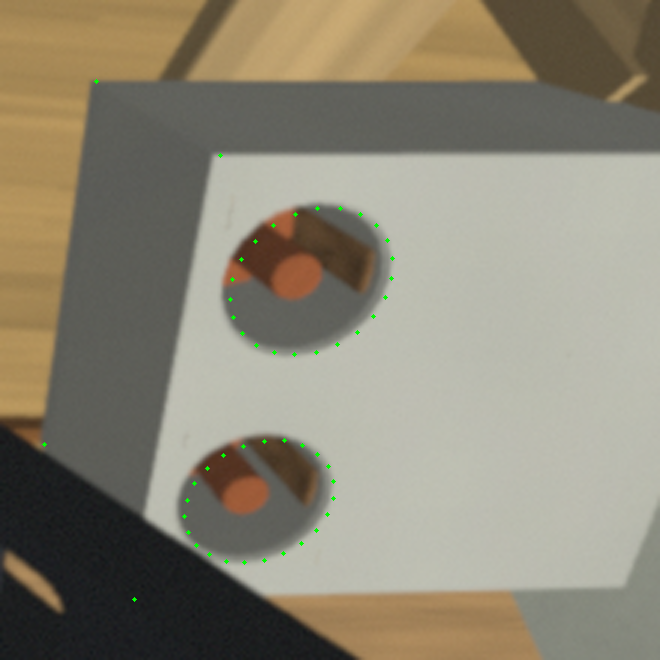

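The model overlay fits to about 1 mm, so I'll enter sideways under the lower hole.

```bash
python3 -m inch '0 0 0 25 0 2 1; 0 0 0 25 0 0 1; 0 0 0 24 0 0 1; 0 0 0 0 0 0 1; 0 0 0 0 0 0 1'; python3 - <<'E'
from plan import *
print(tip_now())
c=cam("scene"); save(c,"b2",(210,150,370,270),5); print(bot.get_obs()["ft_force"])
E
```

```text
clock: 10.4
eef_pos: [0.5512, -0.0891, 0.1243]
tool_rot: [0.59, 0.662, -0.345, -0.308]
ft_force: [0.3, 1.0, -2.2]
grip_width: 0.0154
(array([-26.3799, -34.4199,  -7.0574]), array([0.0344, 0.024 , 0.0047]))
[ 0.3739 -0.6922 -2.1884]
```

View pics/b2.png

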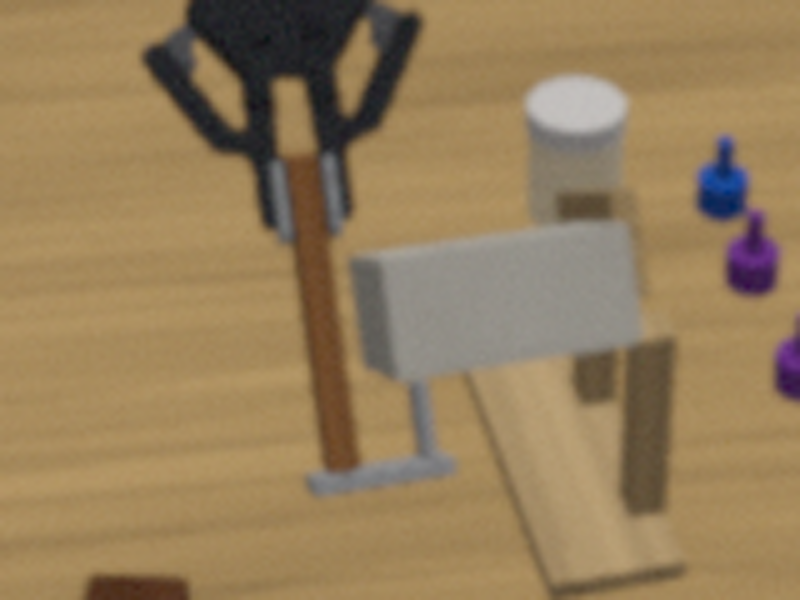

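```bash
python3 -m inch '0 0 0 0 -4 -1.5 1; 0 0 0 0 -5 0 1; 0 0 0 0 -3 0 1; 0 0 0 0 0 0 1'; python3 -c "
from plan import *
print(tip_now())"
```

```text
clock: 10.95
eef_pos: [0.5453, -0.0894, 0.135]
tool_rot: [0.59, 0.662, -0.345, -0.308]
ft_force: [0.1, -0.0, -2.1]
grip_width: 0.0157
(array([-25.0477, -33.9601,   5.1518]), array([ 0.0345,  0.0267, -0.0216]))
```

No contact force, so the pin is in the hole. Pushing.

```bash
python3 -m inch '0 0 0 0 -4 0 1; 0 0 0 0 -4 0 1; 0 0 0 0 -4 0 1; 0 0 0 0 -4 0 1; 0 0 0 0 -4 0 1; 0 0 0 0 -3 0 1; 0 0 0 0 -3 0 1; 0 0 0 0 0 0 1'; python3 - <<'E'
from plan import *
print(tip_now(),bot.get_obs()["ft_force"])
c=cam("wrist"); save(c,"b3"); print(proj(c,mw([(-24.5,-33,77),(-24.5,-33,53)])))
E
```

```text
clock: 11.95
eef_pos: [0.5306, -0.0909, 0.1563]
tool_rot: [0.59, 0.662, -0.345, -0.308]
ft_force: [0.5, 0.1, -3.7]
grip_width: 0.0156
(array([-24.9687, -33.7336,  31.1229]), array([ 0.0307,  0.0167, -0.0455])) [ 0.5355  0.0592 -3.6684]
[[385.1643 234.8689]
 [377.528  219.6007]]
```

View pics/b3.png

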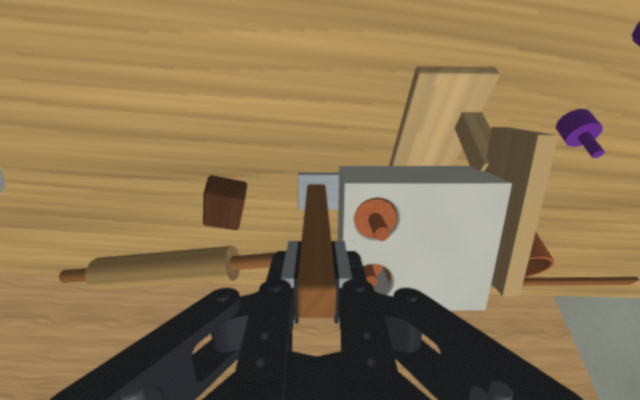

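The lower stamp stands proud, with its neck end at (380,236) and the shoulder nearly flush. I'll withdraw, go 50 mm up the slope and push the upper one.

```bash
python3 -m inch '0 0 0 0 8 0 1; 0 0 0 0 10 0 1; 0 0 0 0 10 0 1; 0 0 0 0 10 0 1; 0 0 0 0 0 0 1; 0 0 0 0 0 -17 1; 0 0 0 0 0 -17 1; 0 0 0 0 0 -16 1; 0 0 0 0 0 0 1; 0 0 0 0 0 0 1'; python3 - <<'E'
from plan import *
print(tip_now(),bot.get_obs()["ft_force"])
E
```

```text
clock: 13.25
eef_pos: [0.5917, -0.0835, 0.1525]
tool_rot: [0.589, 0.662, -0.345, -0.309]
ft_force: [0.6, 0.6, -1.5]
grip_width: 0.015
(array([ 23.1486, -33.402 ,  -7.3743]), array([ 0.172 ,  0.0383, -0.0693])) [ 0.5963  0.6314 -1.5244]
```

```bash
python3 -m inch '0 0 0 0 -4 -1.5 1; 0 0 0 0 -5 0 1; 0 0 0 0 -3 0 1; 0 0 0 0 0 0 1'; python3 -c "
from plan import *
print(tip_now())"
```

```text
clock: 13.75
eef_pos: [0.5872, -0.0845, 0.1646]
tool_rot: [0.59, 0.662, -0.345, -0.308]
ft_force: [-0.3, -0.1, -2.0]
grip_width: 0.0154
(array([ 26.4851, -33.8962,   5.1801]), array([ 0.0262,  0.0198, -0.0248]))
```

```bash
python3 -m inch '0 0 0 0 -4 0.5 1; 0 0 0 0 -4 0 1; 0 0 0 0 -4 0 1; 0 0 0 0 -4 0 1; 0 0 0 0 -4 0 1; 0 0 0 0 -3 0 1; 0 0 0 0 -3 0 1; 0 0 0 0 0 0 1; 0 0 0 0 0 0 1'; python3 - <<'E'
from plan import *
print(tip_now(),bot.get_obs()["ft_force"])
c=cam("wrist"); save(c,"b4"); 
c=cam("scene"); save(c,"b4s",(210,130,370,250),5); print(proj(c,mw([(-24.5,-33,77),(25.5,-33,77)])))
E
```

```text
clock: 14.88
eef_pos: [0.572, -0.0862, 0.1853]
tool_rot: [0.59, 0.662, -0.345, -0.308]
ft_force: [1.0, -0.3, -1.8]
grip_width: 0.0155
(array([ 25.8322, -33.8789,  30.9044]), array([ 0.0541,  0.0203, -0.0293])) [ 1.0266 -0.2535 -1.7918]
[[289.0558 189.0449]
 [292.7533 188.8543]]
```

View pics/b4s.png

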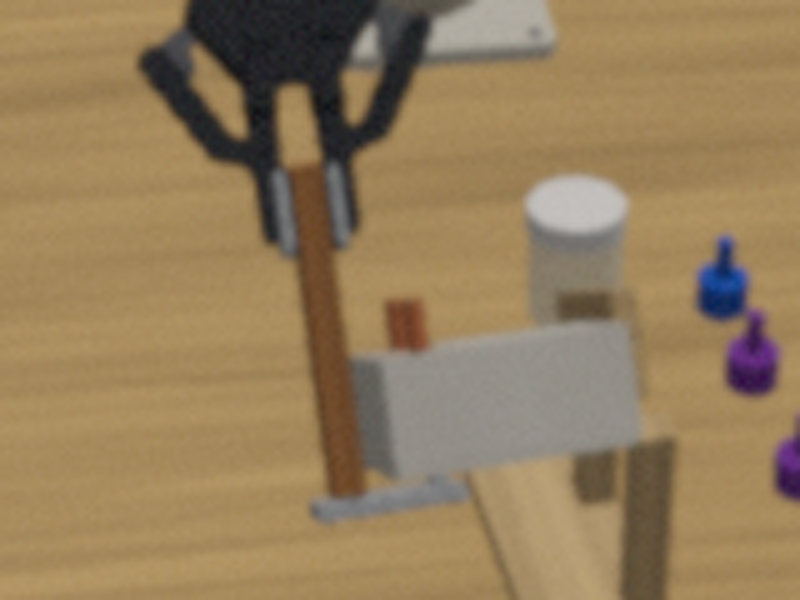

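View pics/b4.png

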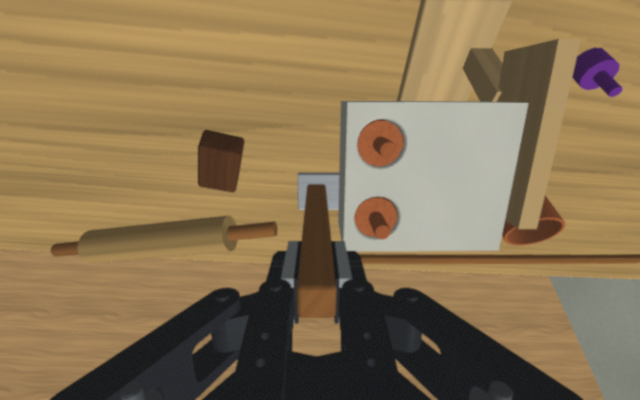

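Both necks stand clear, at (384,145) and (379,232), with the upper neck end within 1 px of the prediction. I'll withdraw the poker and carry it back.

```bash
python3 -m inch '0 0 0 0 8 0 1; 0 0 0 0 10 0 1; 0 0 0 0 10 0 1; 0 0 0 0 10 0 1; 0 0 0 0 0 0 1; 0 0 0 -25 0 0 1; 0 0 0 -30 0 0 1; 0 0 0 -35 0 0 1; 0 0 0 -30 -30 10 1; 0 0 0 0 -20 20 1; 0 0 0 0 0 0 1'; python3 - <<'E'
from plan import *
v=e["v"]; yp=R.from_euler("z",v[2]).apply([0,1,0])
delta([0.5516,-0.2812,0.1152],tool([0,0,-1],yp)); print(pose()[0])
E
```

```text
clock: 16.35
eef_pos: [0.5533, -0.2099, 0.178]
tool_rot: [0.59, 0.661, -0.345, -0.308]
ft_force: [0.4, 0.8, -2.2]
grip_width: 0.015
shift0(now axes) [-70.7  45.9  43.8] |rot [34.67 15.34  4.87] |shift after rot [-70.6  62.8 -10. ] norms 95.1 38.2
[ 0.5533 -0.2099  0.178 ]
```

```bash
python3 -m inch '8.67 3.84 1.22 0 0 0 1; 8.67 3.84 1.22 0 0 0 1; 8.67 3.84 1.22 0 0 0 1; 8.67 3.84 1.22 0 0 0 1; 0 0 0 -35 10 -5 1; 0 0 0 -35 15 -5 1; 0 0 0 0 15 0 1; 0 0 0 0 0 0 1; 0 0 0 0 0 0 1'; python3 - <<'E'
from plan import *
v=e["v"]; yp=R.from_euler("z",v[2]).apply([0,1,0])
for i in range(2): delta([0.5516,-0.2812,0.1152],tool([0,0,-1],yp)); cam("top")
E
```

```text
clock: 17.48
eef_pos: [0.5538, -0.2786, 0.1381]
tool_rot: [0.539, 0.459, -0.458, -0.538]
ft_force: [0.2, 0.1, -2.9]
grip_width: 0.0154
shift0(now axes) [-2.9 22.9  1.8] |rot [0.05 0.21 0.01] |shift after rot [-2.9 22.9  1.8] norms 23.2 0.2
shift0(now axes) [-2.8 23.4  2. ] |rot [ 0.09  0.21 -0.01] |shift after rot [-2.8 23.4  2. ] norms 23.6 0.2
```

```bash
python3 -m inch '0 0 0 0 10 0 1; 0 0 0 0 8 0 1; 0 0 0 0 3 0 1; 0 0 0 0 1 0 1; 0 0 0 0 0 0 1; 0 0 0 0 0 0 1'
```

```text
clock: 18.32
eef_pos: [0.5533, -0.2797, 0.1159]
tool_rot: [0.539, 0.458, -0.458, -0.539]
ft_force: [0.6, 0.6, -1.8]
grip_width: 0.0153
```

```bash
python3 -m inch '0 0 0 0 0.6 0 1; 0 0 0 0 0 0 1'; python3 -m inch '0 0 0 0 0.5 0 1; 0 0 0 0 0 0 1'
```

```text
clock: 18.58
eef_pos: [0.5533, -0.2797, 0.1153]
tool_rot: [0.539, 0.458, -0.458, -0.539]
ft_force: [0.3, -0.2, -2.7]
grip_width: 0.0155
clock: 18.82
eef_pos: [0.5534, -0.2798, 0.1152]
tool_rot: [0.539, 0.458, -0.458, -0.538]
ft_force: [-1.4, -0.4, 1.9]
grip_width: 0.0152
```

Contact has been felt at the original height. Now I'll release.

```bash
python3 -m inch '0 0 0 0 0 0 0.7; 0 0 0 0 0 0 0.5; 0 0 0 0 0 0 0.3; 0 0 0 0 0 0 0; 0 0 0 0 0 0 0'; python3 - <<'E'
from plan import *
c=cam("scene"); save(c,"c1s",(150,130,370,270),3.6); c=cam("wrist"); save(c,"c1w")
E
```

```text
clock: 19.45
eef_pos: [0.5532, -0.2796, 0.1145]
tool_rot: [-0.539, -0.458, 0.458, 0.539]
ft_force: [-0.4, -0.5, 0.2]
grip_width: 0.0853
```

View pics/c1s.png

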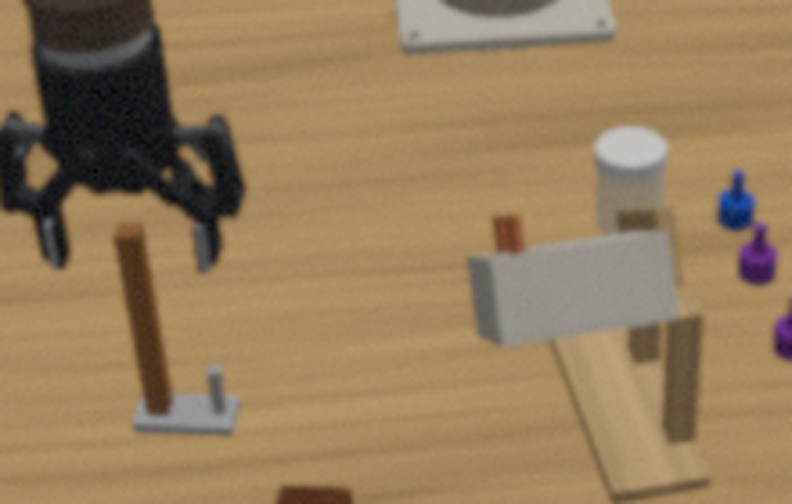

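View pics/c1w.png

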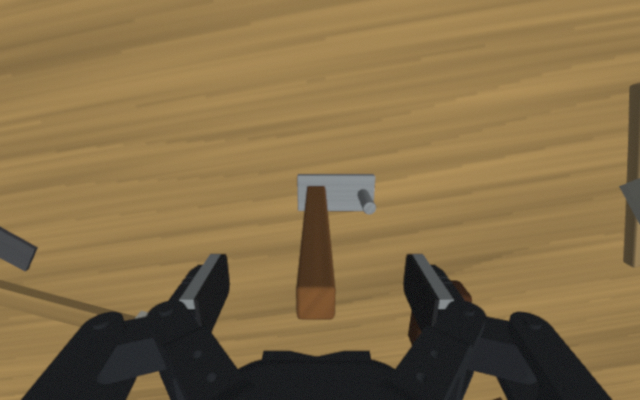

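The poker stands upright and free at (316,300) in the wrist view. I'll raise clear and go to the lean above the upper stamp.

```bash
python3 -m inch '0 0 0 0 -30 0 0; 0 0 0 0 -50 0 0; 0 0 0 0 -30 0 0; -8.67 -3.87 -1.23 0 0 0 0; -8.67 -3.87 -1.23 0 0 0 0; -8.67 -3.87 -1.23 0 0 0 0; -8.67 -3.87 -1.23 0 0 0 0; 0 0 0 0 0 0 0.4'; python3 - <<'E'
from plan import *
delta(mw((25.5,-33.5,110)),Rl); print(pose()[0])
c=cam("wrist"); save(c,"d1");np.savez("d1.npz",**{k:c[k] for k in("fx","fy","cx","cy","k1","E")})
E
```

```text
clock: 20.55
eef_pos: [0.5491, -0.2786, 0.2213]
tool_rot: [0.588, 0.661, -0.345, -0.312]
ft_force: [-0.0, -0.4, -0.1]
grip_width: 0.07
shift0(now axes) [228.8  48.1 -14.6] |rot [-0.42 -0.26  0.22] |shift after rot [228.9  47.4 -15.3] norms 234.3 0.5
[ 0.5491 -0.2786  0.2213]
```

View pics/d1.png

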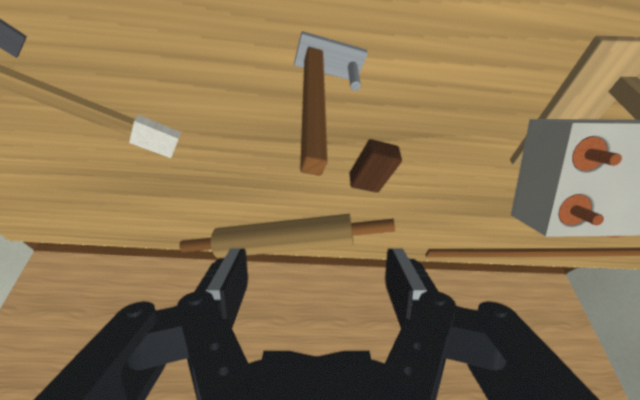

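```bash
python3 -m inch '0 0 0 57 0 -4 0.4; 0 0 0 57 0 -4 0.4; 0 0 0 57 20 -4 0.4; 0 0 0 57 20 -3 0.4; 0 0 0 0 0 0 0.4; 0 0 0 0 0 0 0.4'; python3 - <<'E'
from plan import *
delta(mw((25.5,-33.5,110)),Rl)
c=cam("wrist"); save(c,"d2");np.savez("d2.npz",**{k:c[k] for k in("fx","fy","cx","cy","k1","E")})
E
```

```text
clock: 21.35
eef_pos: [0.5636, -0.0485, 0.2024]
tool_rot: [0.589, 0.663, -0.345, -0.306]
ft_force: [0.2, -0.2, 0.5]
grip_width: 0.0513
shift0(now axes) [2.  8.4 7.4] |rot [0.04 0.19 0.1 ] |shift after rot [2.  8.4 7.4] norms 11.4 0.2
```

View pics/d2.png

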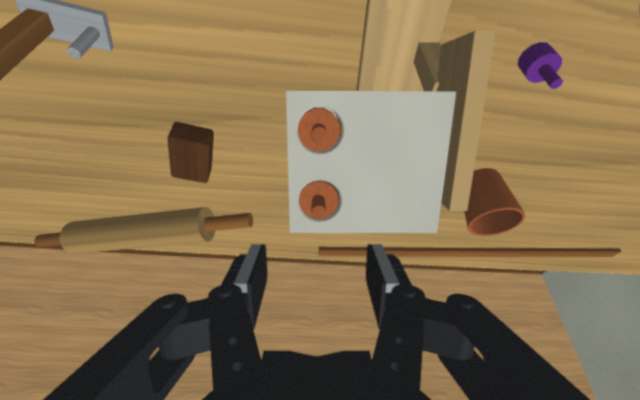

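Necks are seen at (319,132) lower and (319,206) upper. I'll triangulate the neck ends from d1 and d2.

```bash
python3 - <<'E'
from plan import *
def ld(n): z=np.load(n); return {k:(z[k] if k=="E" else float(z[k])) for k in z}
a,b=ld("d1.npz"),ld("d2.npz")
i1=cv2.imread("pics/d1.png");i2=cv2.imread("pics/d2.png")
def draw(im,c,off,k):
    im=cv2.resize(im[off[1]:off[3],off[0]:off[2]],None,fx=k,fy=k,interpolation=cv2.INTER_CUBIC)
    th=np.linspace(0,2*np.pi,24,endpoint=False)
    P=[]
    for x in(-24.5,25.5):
        P+=[(x+5*np.cos(t),-33.5+5*np.sin(t),77) for t in th]; P+=[(x+15.25*np.cos(t),-33.5+15.25*np.sin(t),53) for t in th]
    for u,v in proj(c,mw(P)): cv2.circle(im,(int((u-off[0]+.5)*k),int((v-off[1]+.5)*k)),1,(0,255,0),-1)
    return im
A=draw(i1,a,(545,120,640,240),4);B=draw(i2,b,(280,85,375,235),4)
B=B[:480] if False else B
h=max(A.shape[0],B.shape[0]);A=cv2.copyMakeBorder(A,0,h-A.shape[0],0,10,0);cv2.imwrite("pics/d12.png",np.hstack([A,B[:h]]))
E
```

```text
(no output)
```

View pics/d12.png

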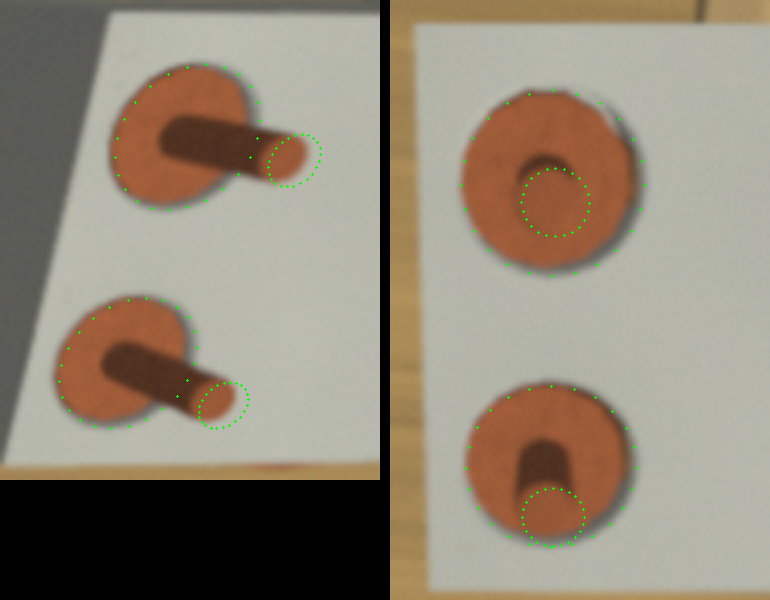

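```bash
python3 -m inch '0 0 0 1 0 7.5 0.4; 0 0 0 0 18 0 0.4; 0 0 0 0 0 0 0.4; 0 0 0 0 0 0 0.4'; python3 - <<'E'
from plan import *
delta(mw((25.5,-34.3,56)),Rl)
c=cam("wrist"); save(c,"d3")
E
```

```text
clock: 21.9
eef_pos: [0.5651, -0.0486, 0.1816]
tool_rot: [0.589, 0.662, -0.345, -0.308]
ft_force: [-0.9, -0.0, 1.2]
grip_width: 0.0514
shift0(now axes) [ 1.4 44.5 -3.4] |rot [-0.09 -0.    0.06] |shift after rot [ 1.4 44.5 -3.3] norms 44.7 0.1
```

View pics/d3.png

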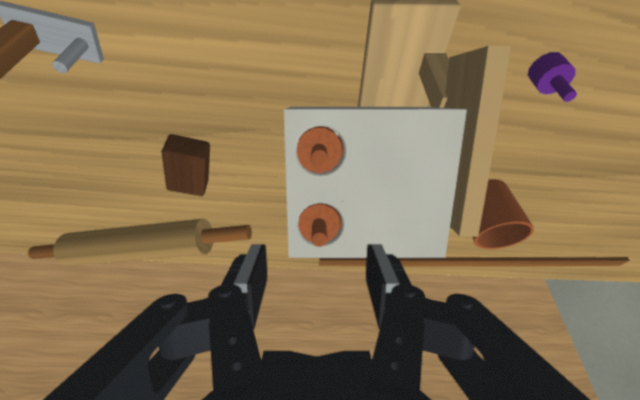

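```bash
python3 -m inch '0 0 0 1.4 15 -3.3 0.4; 0 0 0 0 15 0 0.4; 0 0 0 0 10 0 0.4; 0 0 0 0 0 0 0.4; 0 0 0 0 0 0 0.4'; python3 - <<'E'
from plan import *
delta(mw((25.5,-34.3,56)),Rl); print(bot.get_obs()["ft_force"])
c=cam("wrist"); save(c,"d4",(200,150,440,330),3)
E
```

```text
clock: 22.58
eef_pos: [0.5906, -0.043, 0.1503]
tool_rot: [0.589, 0.663, -0.345, -0.308]
ft_force: [0.1, 0.2, 0.4]
grip_width: 0.051
shift0(now axes) [-1.2  4.  -0. ] |rot [-0.1   0.08  0.13] |shift after rot [-1.2  4.  -0. ] norms 4.2 0.2
[0.0805 0.1703 0.3632]
```

View pics/d4.png

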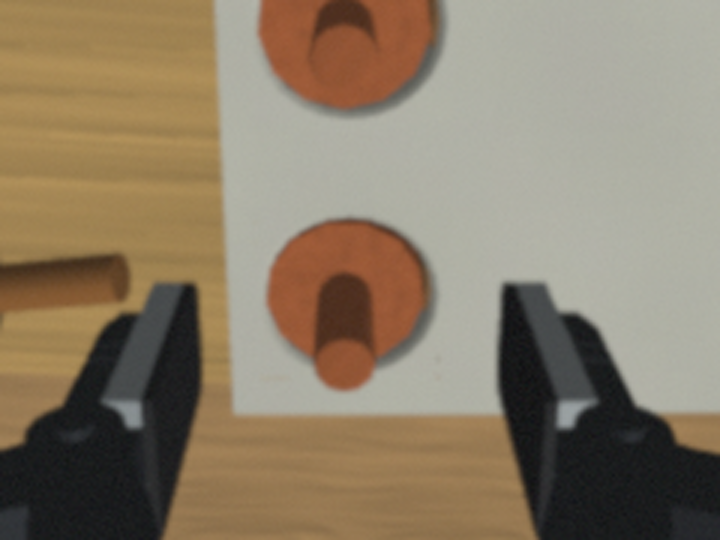

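The neck is centred, about 1 mm left of the jaw middle, as measured. Now the last 4 mm and close.

```bash
python3 -m inch '0 0 0 -1.2 4 0 0.4; 0 0 0 0 0 0 0.4; 0 0 0 0 0 0 1; 0 0 0 0 0 0 1; 0 0 0 0 0 0 1; 0 0 0 0 0 0 1; 0 0 0 0 0 0 1'
```

```text
clock: 23.5
eef_pos: [0.5931, -0.0437, 0.1475]
tool_rot: [0.589, 0.663, -0.345, -0.307]
ft_force: [-0.5, 1.3, 2.5]
grip_width: 0.0073
```

```bash
python3 - <<'E'
from plan import *
p,r=pose(); print(M.inv().apply(p-q[:3])*1000, bot.get_obs()["grip_width"])
c=cam("wrist"); save(c,"d5",(240,170,400,290),5)
E
```

```text
[ 25.789  -34.0875  56.2948] 0.007267241764336357
```

View pics/d5.png

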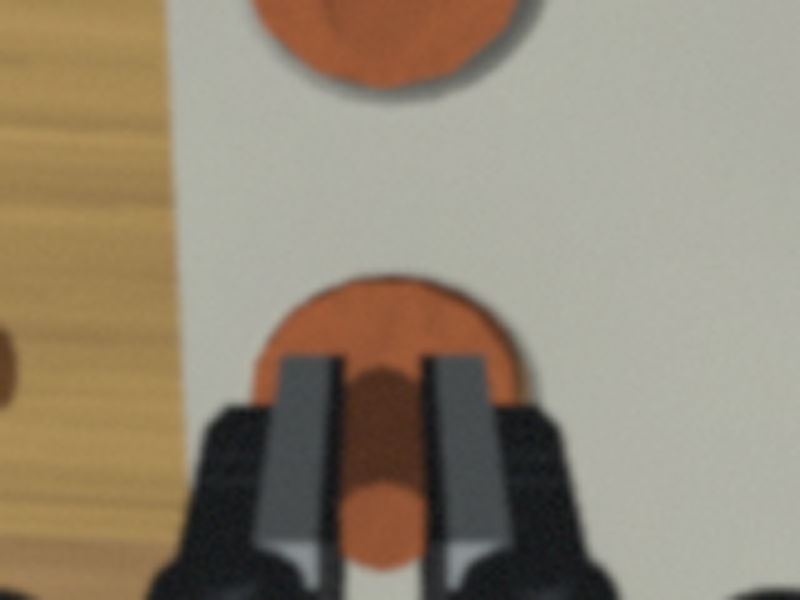

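The neck is held squarely between the pads. I'll pull it out along the axis.

```bash
python3 -m inch '0 0 0 0 -3 0 1; 0 0 0 0 -5 0 1; 0 0 0 0 -8 0 1; 0 0 0 0 -8 0 1; 0 0 0 0 -10 0 1; 0 0 0 0 -15 0 1; 0 0 0 0 -20 0 1; 0 0 0 0 0 0 1'; python3 - <<'E'
from plan import *
c=cam("wrist"); save(c,"d6",(200,100,440,340),3); o=bot.get_obs();print(o["ft_force"],o["joint_pos"])
a=np.radians(90)
for ang in (111,51,171,-69):
    t=np.radians(ang); print(ang); delta([0.50,0.22,0.20],tool([0,0,-1],[np.cos(t),np.sin(t),0]))
E
```

```text
clock: 24.55
eef_pos: [0.5542, -0.0494, 0.2064]
tool_rot: [0.59, 0.663, -0.344, -0.306]
ft_force: [0.1, 0.6, 0.3]
grip_width: 0.0075
[ 0.3211 -0.0739 -0.4876] [-0.1804 -0.0167 -0.5614  0.435   0.1689 -0.2457]
111
shift0(now axes) [273.7  -8.5  21.4] |rot [ 34.88 -13.86  -4.39] |shift after rot [270.7   5.4 -46. ] norms 274.6 37.8
51
shift0(now axes) [273.7  -8.5  21.4] |rot [33.17 44.23 13.96] |shift after rot [175.2   5.4 211.5] norms 274.6 57.0
171
shift0(now axes) [273.7  -8.5  21.4] |rot [ 29.94 -71.84 -22.7 ] |shift after rot [  95.6    5.4 -257.4] norms 274.6 81.1
-69
shift0(now axes) [273.7  -8.5  21.4] |rot [  6.3  158.52  50.08] |shift after rot [-270.7    5.4   46. ] norms 274.6 166.4
```

View pics/d6.png

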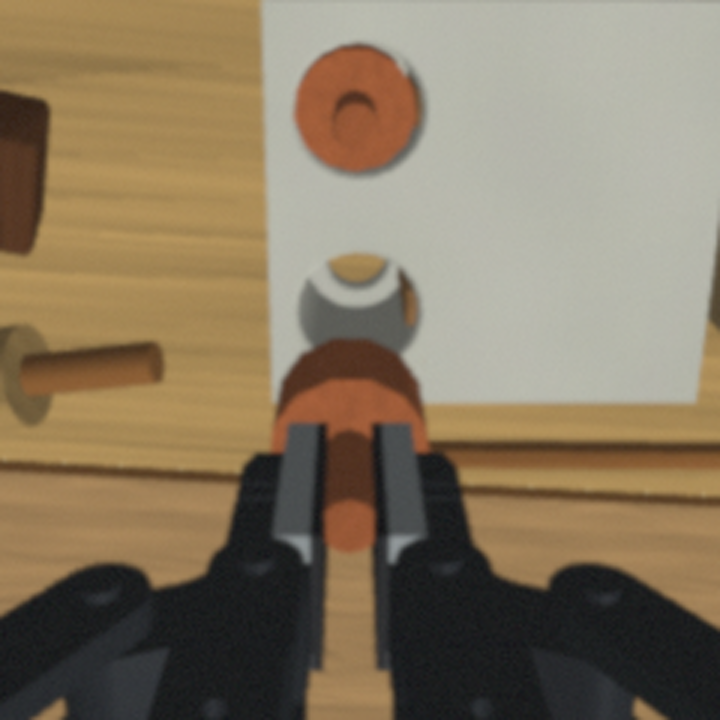

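The upper stamp is out cleanly and firmly held. I'll turn it upright and move to a viewing spot near the sagger.

```bash
python3 -m inch '0 0 0 0 -35 0 1; 8.72 -3.46 -1.1 0 0 0 1; 8.72 -3.46 -1.1 0 0 0 1; 8.72 -3.46 -1.1 0 0 0 1; 8.72 -3.46 -1.1 0 0 0 1; 0 0 0 50 0 -13 1; 0 0 0 53 0 -13 1; 0 0 0 53 0 -13 1; 0 0 0 53 0 -13 1; 0 0 0 54 0 -13 1; 0 0 0 0 0 0 1; 0 0 0 0 0 0 1'; python3 - <<'E'
from plan import *
c=cam("wrist"); save(c,"s1");np.savez("s1.npz",**{k:c[k] for k in("fx","fy","cx","cy","k1","E")}); p,r=pose();print(p,r.as_matrix())
E
```

```text
clock: 26.1
eef_pos: [0.5001, 0.2176, 0.2321]
tool_rot: [-0.399, -0.582, 0.584, 0.401]
ft_force: [0.2, -0.2, -0.7]
grip_width: 0.0073
[0.5003 0.2169 0.2324] [[-0.3583 -0.0035 -0.9336]
 [ 0.9336  0.0001 -0.3583]
 [ 0.0013 -1.      0.0032]]
```

View pics/s1.png

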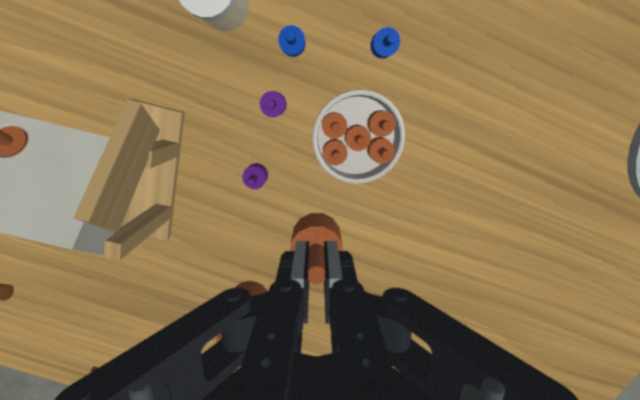

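The sagger is at (358,137), with the free places above and below centre. I'll take a second, nearer view.

```bash
python3 -m inch '0 0 0 35 30 10 1; 0 0 0 30 40 10 1; 0 0 0 0 0 0 1; 0 0 0 0 0 0 1'; python3 - <<'E'
from plan import *
c=cam("wrist"); save(c,"s2");np.savez("s2.npz",**{k:c[k] for k in("fx","fy","cx","cy","k1","E")}); p,r=pose();print(p)
i1=cv2.imread("pics/s1.png")[80:200,300:420];i2=c["color"][60:260,200:420]
cv2.imwrite("pics/s1z.png",cv2.resize(i1,None,fx=5,fy=5,interpolation=cv2.INTER_CUBIC));cv2.imwrite("pics/s2z.png",cv2.resize(i2,None,fx=3,fy=3,interpolation=cv2.INTER_CUBIC))
E
```

```text
clock: 26.65
eef_pos: [0.4592, 0.2703, 0.1638]
tool_rot: [0.4, 0.583, -0.582, -0.402]
ft_force: [-0.1, 0.1, 0.1]
grip_width: 0.0074
[0.4598 0.2705 0.1645]
```

View pics/s1z.png

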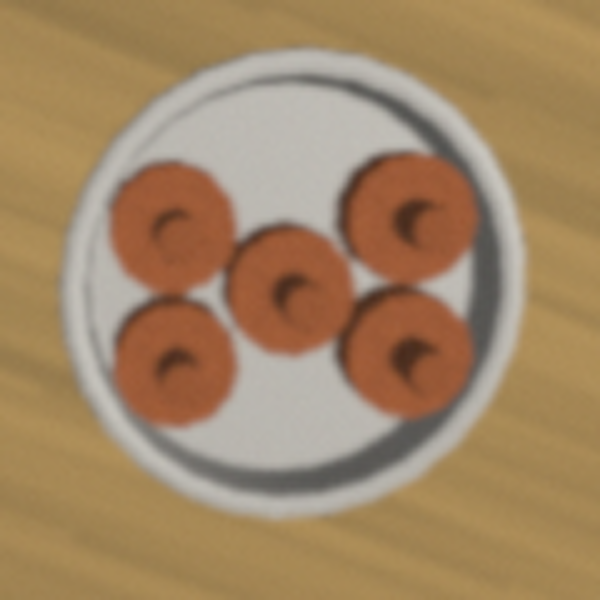

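View pics/s2.png

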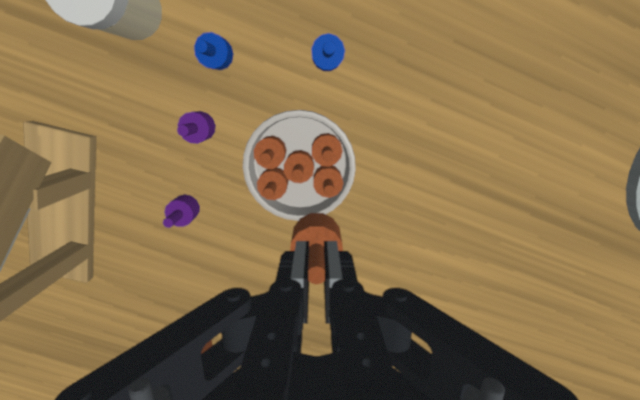

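View pics/s2z.png

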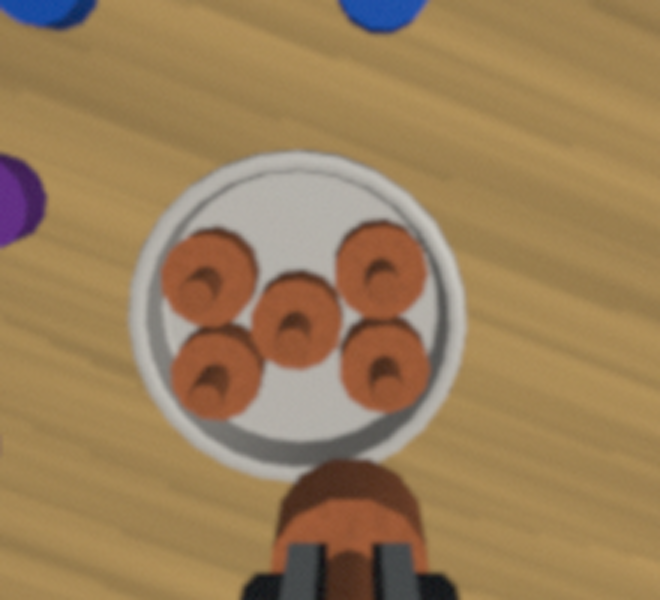

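```bash
cat > sag.py <<'E'
from plan import *
def ld(n): z=np.load(n); return {k:(z[k] if k=="E" else float(z[k])) for k in z}
s1,s2=ld("s1.npz"),ld("s2.npz")
g=lambda l,k,o:[np.array([(u+.5)/k-.5+o[0],(v+.5)/k-.5+o[1]]) for u,v in l]
a1=g([(172,231),(177,365),(290,291),(412,220),(408,357)],5,(300,80))
a2=g([(210,281),(217,376),(297,324),(381,274),(385,367)],3,(200,60))
P=[]
for u,w in zip(a1,a2):
    X,er=tri([(s1,u),(s2,w)]); z1=onz(s1,u,.028);z2=onz(s2,w,.028)
    print("tri",X*1000,np.round(er,2),"z28",z1[:2]*1000,z2[:2]*1000); P.append((z1+z2)[:2]/2)
P=np.array(P)
r1=g([(63,282),(526,282),(294,47),(294,518)],5,(300,80)); r2=g([(130,315),(465,315),(298,152),(298,480)],3,(200,60))
for c,r in((s1,r1),(s2,r2)):
    Q=np.array([onz(c,u,.028)[:2]*1000 for u in r]); print("rim pts centre",Q[:2].mean(0),Q[2:].mean(0),"dia",np.linalg.norm(Q[0]-Q[1]),np.linalg.norm(Q[2]-Q[3]))
# hex model: centre + ring
print("ring vecs",[(np.round(np.linalg.norm(p-P[2])*1000,1),np.round(np.degrees(np.arctan2(*(p-P[2])[::-1])),1)) for p in P])
np.save("P.npy",P)
def overlay(name,c,off,k,S,Pl,out):
    im=cv2.imread(name)[off[1]:off[3],off[0]:off[2]]; im=cv2.resize(im,None,fx=k,fy=k,interpolation=cv2.INTER_CUBIC)
    th=np.linspace(0,2*np.pi,60)
    def circ(x,y,z,r,col):
        for u,v in proj(c,np.c_[x+r*np.cos(th),y+r*np.sin(th),0*th+z]): cv2.circle(im,(int((u-off[0]+.5)*k),int((v-off[1]+.5)*k)),1,col,-1)
    circ(*S,.028,.053,(255,0,0));circ(*S,.028,.0465,(255,0,0))
    for p in Pl: circ(*p,.028,.0145,(0,255,0)); circ(*p,.052,.005,(0,255,255))
    return im
E
python3 sag.py
```

```text
tri [447.8959 218.8092  22.4913] [0.12 0.15] z28 [447.4751 218.2367] [446.7892 219.3303]
tri [475.0972 230.7573  26.7098] [0.05 0.06] z28 [474.8792 230.5539] [474.7274 230.8483]
tri [450.5431 248.7134  24.8869] [0.18 0.22] z28 [450.2006 248.0192] [449.9669 248.7781]
tri [426.1326 267.3474  27.7054] [0.14 0.17] z28 [426.0326 267.1613] [426.1946 267.435 ]
tri [454.475  280.2553  22.9719] [0.19 0.23] z28 [454.2167 279.1241] [453.116  279.3812]
rim pts centre [447.9245 248.2412] [450.2903 249.0702] dia 104.29844916142402 105.21547346450909
rim pts centre [447.2206 247.9343] [450.1778 249.1713] dia 103.71206352138272 103.77190711962862
ring vecs [(np.float64(29.8), np.float64(-95.7)), (np.float64(30.4), np.float64(-35.6)), (np.float64(0.0), np.float64(0.0)), (np.float64(30.5), np.float64(141.7)), (np.float64(31.1), np.float64(83.4))]
```

```bash
python3 - <<'E'
from sag import *
from scipy.optimize import minimize
S=np.array([.4491,.2487])
z=.0265
P=np.array([(onz(s1,u,z)[:2]+onz(s2,w,z)[:2])/2 for u,w in zip(a1,a2)]); print(P*1000)
A=overlay("pics/s1.png",s1,(300,80,420,200),4,S,P,"");B=overlay("pics/s2.png",s2,(230,100,370,230),3.5,S,P,"")
h=max(A.shape[0],B.shape[0]);A=cv2.copyMakeBorder(A,0,h-A.shape[0],0,4,0);B=cv2.copyMakeBorder(B,0,h-B.shape[0],0,0,0)
cv2.imwrite("pics/ov.png",np.hstack([A,B])[:, :800] if A.shape[1]+B.shape[1]>800 else np.hstack([A,B])); print(A.shape,B.shape)
for ang in(23.5,203.5):
    t=np.radians(ang); x0=S+.031*np.array([np.cos(t),np.sin(t)])
    f=lambda x:-min([np.linalg.norm(x-p)-.029 for p in P]+[.0465-.0145-np.linalg.norm(x-S)])*1e3
    o=minimize(f,x0,method="Nelder-Mead",options=dict(xatol=1e-5,fatol=1e-4)); print(ang,x0*1000,o.x*1000,"clear",-o.fun, "r",np.linalg.norm(o.x-S)*1e3)
E
```

```text
tri [447.8959 218.8092  22.4913] [0.12 0.15] z28 [447.4751 218.2367] [446.7892 219.3303]
tri [475.0972 230.7573  26.7098] [0.05 0.06] z28 [474.8792 230.5539] [474.7274 230.8483]
tri [450.5431 248.7134  24.8869] [0.18 0.22] z28 [450.2006 248.0192] [449.9669 248.7781]
tri [426.1326 267.3474  27.7054] [0.14 0.17] z28 [426.0326 267.1613] [426.1946 267.435 ]
tri [454.475  280.2553  22.9719] [0.19 0.23] z28 [454.2167 279.1241] [453.116  279.3812]
rim pts centre [447.9245 248.2412] [450.2903 249.0702] dia 104.29844916142402 105.21547346450909
rim pts centre [447.2206 247.9343] [450.1778 249.1713] dia 103.71206352138272 103.77190711962862
ring vecs [(np.float64(29.8), np.float64(-95.7)), (np.float64(30.4), np.float64(-35.6)), (np.float64(0.0), np.float64(0.0)), (np.float64(30.5), np.float64(141.7)), (np.float64(31.1), np.float64(83.4))]
[[447.3404 218.7902]
 [475.1461 230.7655]
 [450.3065 248.5491]
 [426.2201 267.5403]
 [453.9063 279.5528]]
(480, 484, 3) (480, 490, 3)
23.5 [477.5289 261.0612] [477.5365 261.0928] clear 0.9803168228110435 r 31.019644357699885
203.5 [420.6711 236.3388] [421.5637 236.8637] clear 2.0273923588852507 r 29.972446423697328
```

View pics/ov.png

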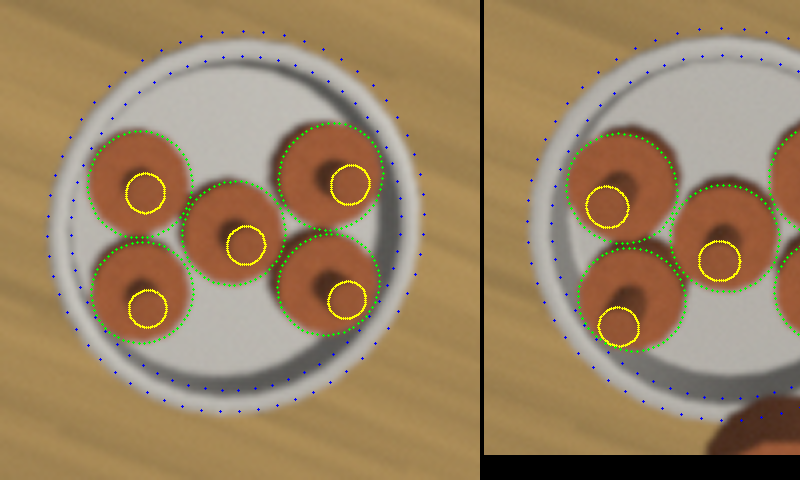

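```bash
python3 - <<'E'
from plan import *
p,r=pose(); c=cam("wrist"); off=(260,190,380,310);k=6
im=cv2.resize(c["color"][off[1]:off[3],off[0]:off[2]],None,fx=k,fy=k,interpolation=cv2.INTER_CUBIC)
th=np.linspace(0,2*np.pi,60)
for dy,rad,col in((4.8,14.5,(0,255,0)),(26.8,14.5,(255,0,0)),(-19.2,5,(0,255,255))):
    L=np.c_[rad*np.cos(th),0*th+dy,rad*np.sin(th)]/1000
    for u,v in proj(c,p+r.apply(L)): cv2.circle(im,(int((u-off[0]+.5)*k),int((v-off[1]+.5)*k)),1,col,-1)
cv2.imwrite("pics/held.png",im)
E
```

View pics/held.png

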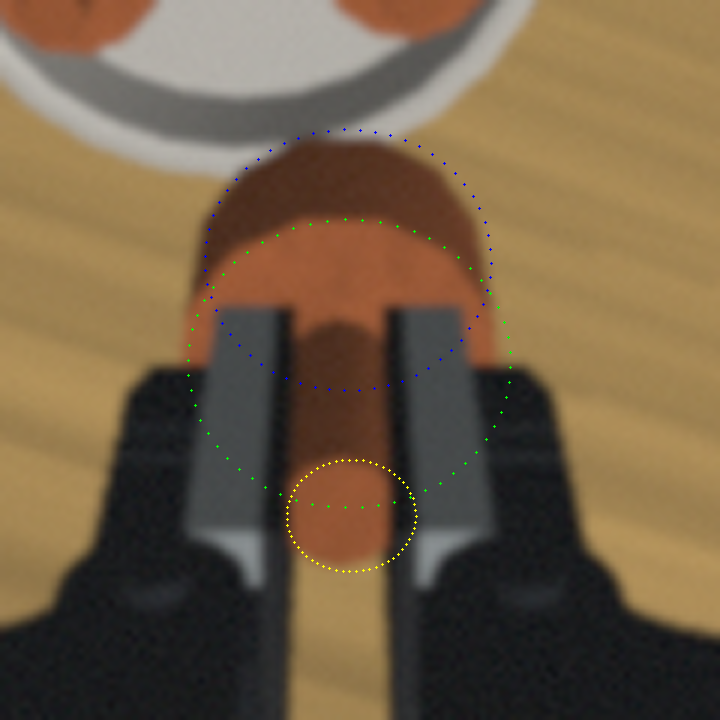

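```bash
cat >> plan.py <<'E'
t=np.radians(113.5); Rs=tool([0,0,-1],[np.cos(t),np.sin(t),0])
A=np.array([.4782,.2618]);B=np.array([.4222,.2374])
E
python3 -c "
from plan import *
delta([*A,0.095],Rs)"
```

```text
shift0(now axes) [-15.   69.7 -13.9] |rot [ 0.07 -2.59  0.12] |shift after rot [-15.4  69.7 -13.2] norms 72.6 2.6
```

```bash
python3 -m inch '0 -2.6 0 0 0 0 1; 0 0 0 -7 20 -6 1; 0 0 0 -8 25 -7 1; 0 0 0 0 24 0 1; 0 0 0 0 0 0 1; 0 0 0 0 0 0 1'; cat > ov2.py <<'E'
import sys
from plan import *
# overlay: predicted final stamp position (given TCP xy) + held
p,r=pose(); c=cam("wrist"); k=4; off=(220,100,420,300)
im=cv2.resize(c["color"][off[1]:off[3],off[0]:off[2]],None,fx=k,fy=k,interpolation=cv2.INTER_CUBIC)[:600]
raw=im.copy()
cv2.imwrite(f"pics/{sys.argv[1]}.png",raw)
tgt=A if sys.argv[2]=="A" else B
delta([*tgt,float(sys.argv[3])],Rs); print(bot.get_obs()["ft_force"],bot.get_obs()["clock"])
E
python3 ov2.py e1 A 0.095
```

```text
clock: 27.5
eef_pos: [0.4771, 0.2629, 0.0956]
tool_rot: [0.387, 0.592, -0.591, -0.388]
ft_force: [1.3, 0.6, -0.2]
grip_width: 0.0076
shift0(now axes) [-1.7  0.8 -0.4] |rot [0.06 0.1  0.13] |shift after rot [-1.7  0.8 -0.4] norms 1.9 0.2
[ 0.2357  0.0477 -0.126 ] 27.55
```

View pics/e1.png

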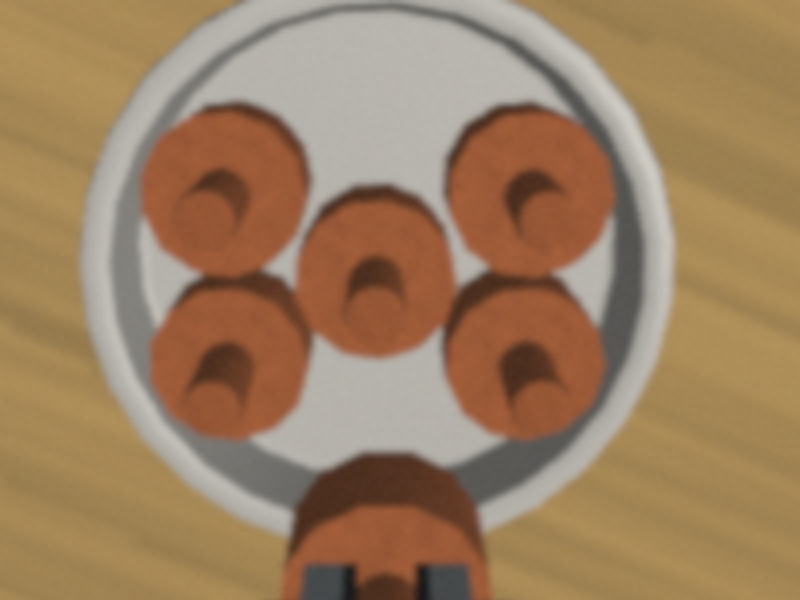

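```bash
python3 - <<'E'
from plan import *
c=cam("wrist"); f=lambda u,v:((u+.5)/4-.5+220,(v+.5)/4-.5+100)
D=[(228,193),(530,192),(376,278),(229,360),(525,361)]
for z in(.028,.0265,.0245):
    Q=np.array([onz(c,f(*d),z)[:2] for d in D]);C=Q[2];
    # similarity fit of the hexagon: angle/centre/scale
    angs=np.radians([263.5,143.5,0,323.5,83.5])
    H=np.array([[np.cos(a),np.sin(a)] for a in angs])*.031;H[2]=0
    def res(s): 
        cs,sn=np.cos(s[2]),np.sin(s[2]); return ((H@np.array([[cs,sn],[-sn,cs]])*s[3]+s[:2])-Q).ravel()
    s=least_squares(res,[*C,0,1]).x; a=np.radians(23.5)+s[2]
    print(z,"centre",s[:2]*1000,"rot",np.degrees(s[2]),"scale",s[3],"A",(s[:2]+.0307*np.array([np.cos(a),np.sin(a)]))*1000,"B",(s[:2]-.0307*np.array([np.cos(a),np.sin(a)]))*1000,"rms",np.abs(res(s)).max()*1e3)
E
```

```text
0.028 centre [450.1638 249.0081] rot -0.18891641033743867 scale 0.9797908005985974 A [478.3577 261.1568] B [421.9698 236.8594] rms 0.5430526125427271
0.0265 centre [450.4862 249.1427] rot -0.18891639834658025 scale 0.9867825659961972 A [478.6801 261.2914] B [422.2922 236.994 ] rms 0.5469278660690524
0.0245 centre [450.916  249.3223] rot -0.1889163999733666 scale 0.9961049192084767 A [479.11  261.471] B [422.7221 237.1736] rms 0.5520948496010591
```

```bash
sed -i 's/A=np.array(\[.4782,.2618\])/A=np.array([.4785,.2618])/;s/B=np.array(\[.4222,.2374\])/B=np.array([.4222,.2378])/' plan.py; python3 -m inch '0 0 0 -1.8 0 -0.7 1; 0 0 0 0 15 0 1; 0 0 0 0 15 0 1; 0 0 0 0 0 0 1; 0 0 0 0 0 0 1'; python3 ov2.py e2 A 0.065
```

```text
clock: 28.22
eef_pos: [0.4768, 0.2614, 0.0637]
tool_rot: [-0.386, -0.591, 0.592, 0.388]
ft_force: [0.5, 0.0, -0.5]
grip_width: 0.0073
shift0(now axes) [-0.3 -0.9 -1.3] |rot [-0.12  0.14  0.12] |shift after rot [-0.3 -0.9 -1.3] norms 1.7 0.2
[ 0.9277 -0.8661 -0.4185] 28.275
```

View pics/e2.png

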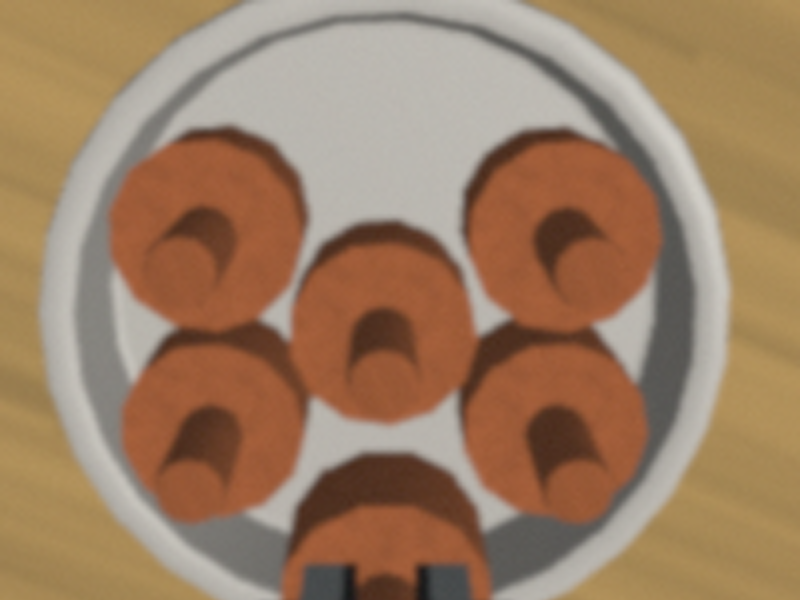

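```bash
python3 -m inch '0 0 0 -0.6 4 -0.8 1; 0 0 0 0 3 0 1; 0 0 0 0 0 0 1; 0 0 0 0 0 0 1'; python3 ov2.py e3 A 0.056
```

```text
clock: 28.78
eef_pos: [0.478, 0.2613, 0.0571]
tool_rot: [-0.386, -0.592, 0.592, 0.388]
ft_force: [0.6, -0.2, -0.2]
grip_width: 0.0073
shift0(now axes) [ 0.3  1.1 -0.6] |rot [-0.11  0.14  0.12] |shift after rot [ 0.3  1.1 -0.6] norms 1.3 0.2
[ 1.2176 -0.1977 -0.6047] 28.825
```

View pics/e3.png

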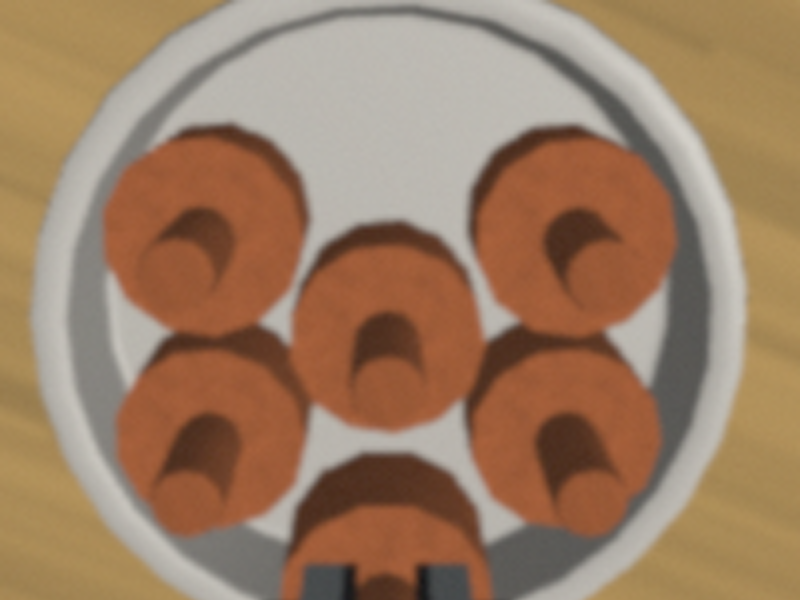

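Laterally centred (held, pot and packed0 all at column 388). The gap to packed0 is slightly large, so I'll nudge 0.6 mm inwards and go on.

```bash
python3 -m inch '0 0 0 0 3 0.6 1; 0 0 0 0 3 0 1; 0 0 0 0 3 0 1; 0 0 0 0 0 0 1; 0 0 0 0 0 0 1'; python3 ov2.py e4 A 0.047
```

```text
clock: 29.45
eef_pos: [0.4772, 0.2609, 0.0478]
tool_rot: [-0.386, -0.591, 0.592, 0.388]
ft_force: [0.1, -0.9, -0.9]
grip_width: 0.0076
shift0(now axes) [ 0.3  0.9 -1.5] |rot [-0.14  0.14  0.11] |shift after rot [ 0.3  0.9 -1.5] norms 1.8 0.2
[ 0.0185  0.0624 -0.4563] 29.5
```

View pics/e4.png

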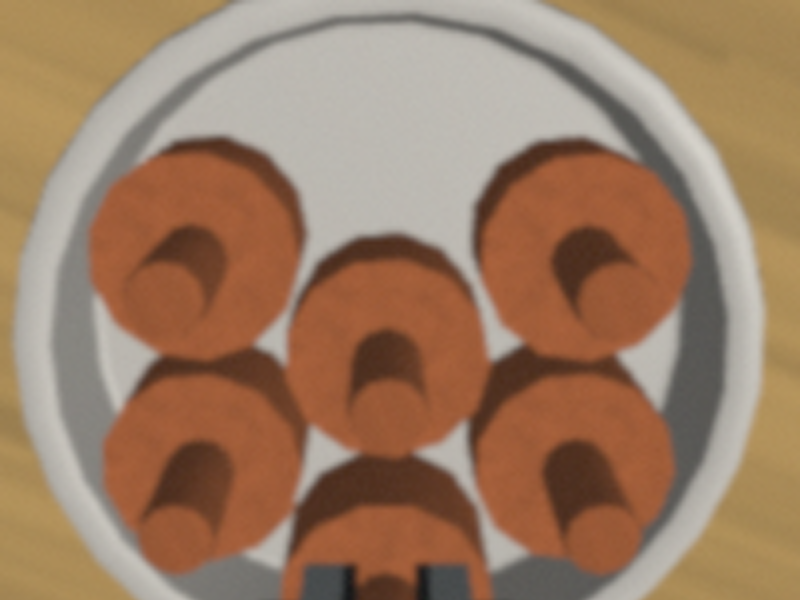

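```bash
python3 -m inch '0 0 0 0 3 0 1; 0 0 0 0 3 0 1; 0 0 0 0 3 0 1; 0 0 0 0 0 0 1'; python3 -m inch '0 0 0 0 1 0 1; 0 0 0 0 0 0 1';  python3 -m inch '0 0 0 0 1 0 1; 0 0 0 0 0 0 1'; python3 -m inch '0 0 0 0 1 0 1; 0 0 0 0 0 0 1'
```

```text
clock: 30.0
eef_pos: [0.4772, 0.2609, 0.0387]
tool_rot: [-0.386, -0.591, 0.592, 0.388]
ft_force: [-0.2, -0.6, -1.0]
grip_width: 0.0074
clock: 30.25
eef_pos: [0.4773, 0.261, 0.038]
tool_rot: [-0.386, -0.592, 0.592, 0.388]
ft_force: [0.1, 0.7, -0.0]
grip_width: 0.0075
clock: 30.5
eef_pos: [0.4773, 0.261, 0.037]
tool_rot: [-0.386, -0.592, 0.592, 0.388]
ft_force: [-1.0, 0.7, -0.5]
grip_width: 0.0075
clock: 30.75
eef_pos: [0.4773, 0.261, 0.036]
tool_rot: [-0.386, -0.592, 0.592, 0.388]
ft_force: [-0.4, -1.6, -0.7]
grip_width: 0.0074
```

```bash
python3 -m inch '0 0 0 0 1 0 1; 0 0 0 0 0 0 1';  python3 -m inch '0 0 0 0 1 0 1; 0 0 0 0 0 0 1'; python3 -m inch '0 0 0 0 0.7 0 1; 0 0 0 0 0 0 1';python3 ov2.py e5 A 0.033
```

```text
clock: 31.0
eef_pos: [0.4773, 0.2609, 0.0349]
tool_rot: [-0.386, -0.591, 0.592, 0.388]
ft_force: [0.1, -0.4, 0.4]
grip_width: 0.0075
clock: 31.25
eef_pos: [0.4773, 0.261, 0.034]
tool_rot: [-0.386, -0.592, 0.592, 0.388]
ft_force: [0.0, 0.7, -0.2]
grip_width: 0.0075
clock: 31.5
eef_pos: [0.4773, 0.261, 0.0333]
tool_rot: [-0.386, -0.592, 0.592, 0.388]
ft_force: [1.0, -0.8, -0.5]
grip_width: 0.0078
shift0(now axes) [ 0.3  0.3 -1.4] |rot [-0.12  0.13  0.11] |shift after rot [ 0.3  0.3 -1.4] norms 1.4 0.2
[-0.3455  0.0004 -1.7327] 31.55
```

View pics/e5.png

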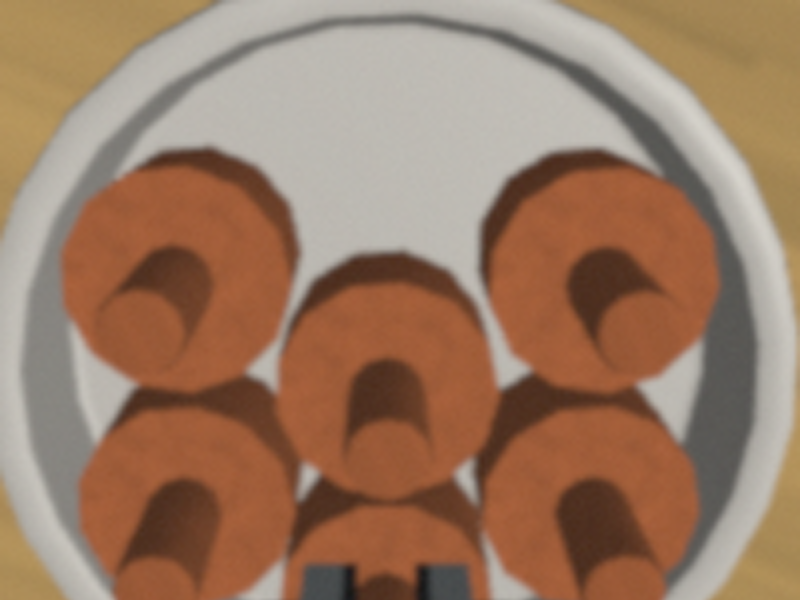

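```bash
python3 -m inch '0 0 0 0 0.5 -0.8 1; 0 0 0 0 0 0 1';  python3 -m inch '0 0 0 0 0.6 0 1; 0 0 0 0 0 0 1'; python3 -m inch '0 0 0 0 0.6 0 1; 0 0 0 0 0 0 1'
```

```text
clock: 31.8
eef_pos: [0.4782, 0.2614, 0.0328]
tool_rot: [-0.386, -0.592, 0.592, 0.388]
ft_force: [0.2, -0.9, -0.6]
grip_width: 0.0077
clock: 32.05
eef_pos: [0.478, 0.2613, 0.0322]
tool_rot: [-0.386, -0.592, 0.592, 0.388]
ft_force: [-0.2, 0.7, -0.7]
grip_width: 0.0074
clock: 32.3
eef_pos: [0.478, 0.2613, 0.0316]
tool_rot: [-0.386, -0.592, 0.592, 0.388]
ft_force: [-0.0, 0.4, 0.1]
grip_width: 0.0075
```

```bash
python3 -m inch '0 0 0 0 0.5 0 1; 0 0 0 0 0 0 1';  python3 -m inch '0 0 0 0 0.5 0 1; 0 0 0 0 0 0 1'
```

```text
clock: 32.55
eef_pos: [0.4782, 0.2614, 0.0314]
tool_rot: [-0.386, -0.592, 0.592, 0.388]
ft_force: [-1.5, 0.2, 0.9]
grip_width: 0.0072
clock: 32.8
eef_pos: [0.4782, 0.2614, 0.0313]
tool_rot: [-0.386, -0.592, 0.592, 0.388]
ft_force: [-1.6, -0.6, 5.1]
grip_width: 0.0073
```

Floor contact was felt (5 N). I'll release gently with a small opening.

```bash
python3 -m inch '0 0 0 0 -0.5 0 0.85; 0 0 0 0 0 0 0.8; 0 0 0 0 0 0 0.78; 0 0 0 0 0 0 0.78'; python3 ov2.py e6 A 0.033
```

```text
clock: 33.3
eef_pos: [0.478, 0.2613, 0.031]
tool_rot: [-0.386, -0.591, 0.592, 0.388]
ft_force: [-0.8, 0.7, 0.4]
grip_width: 0.0191
shift0(now axes) [ 0.3 -1.9 -0.5] |rot [-0.12  0.14  0.11] |shift after rot [ 0.3 -1.9 -0.6] norms 2.0 0.2
[-0.9326 -0.1447 -0.7782] 33.35
```

View pics/e6.png

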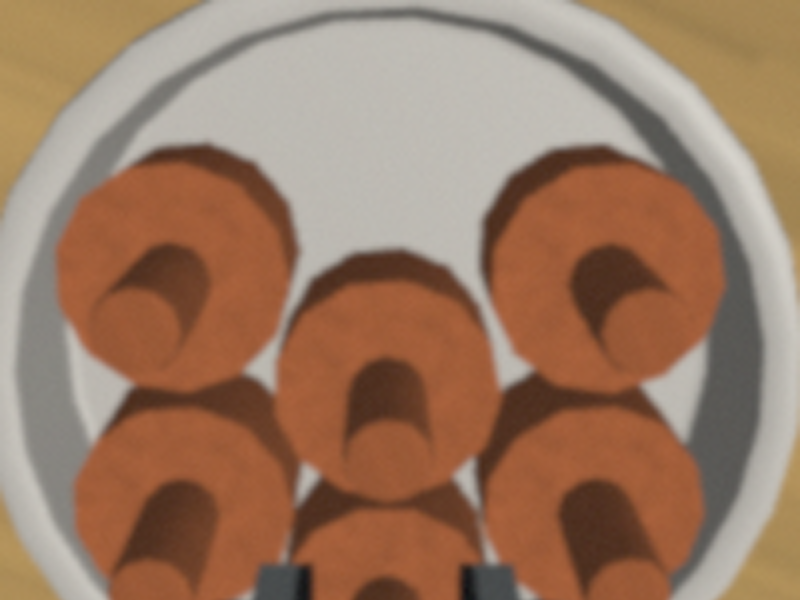

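```bash
python3 -m inch '0 0 0 0 -5 0 0.78; 0 0 0 0 -15 0 0.78; 0 0 0 0 -25 0 0.78; 0 0 0 0 -50 0 0.6; 0 0 0 0 -50 0 0.4; 0 0 0 0 -20 0 0.4; 0 0 0 0 0 0 0.4'; python3 - <<'E'
from plan import *
c=cam("wrist"); save(c,"e7"); c=cam("scene"); save(c,"e7s",(340,150,440,230),7)
print(pose()[0]); delta(mw((-24.5,-34.5,105)),Rl)
E
```

```text
clock: 34.22
eef_pos: [0.48, 0.262, 0.1994]
tool_rot: [0.387, 0.594, -0.59, -0.387]
ft_force: [0.3, -0.0, 0.2]
grip_width: 0.0513
[0.4782 0.261  0.196 ]
shift0(now axes) [-305.4   37.    83.1] |rot [-34.88  16.47   5.29] |shift after rot [-316.3   36.4   13.3] norms 318.6 38.9
```

View pics/e7.png

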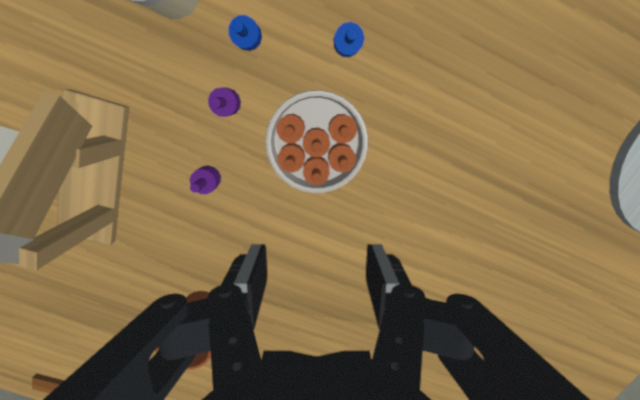

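View pics/e7s.png

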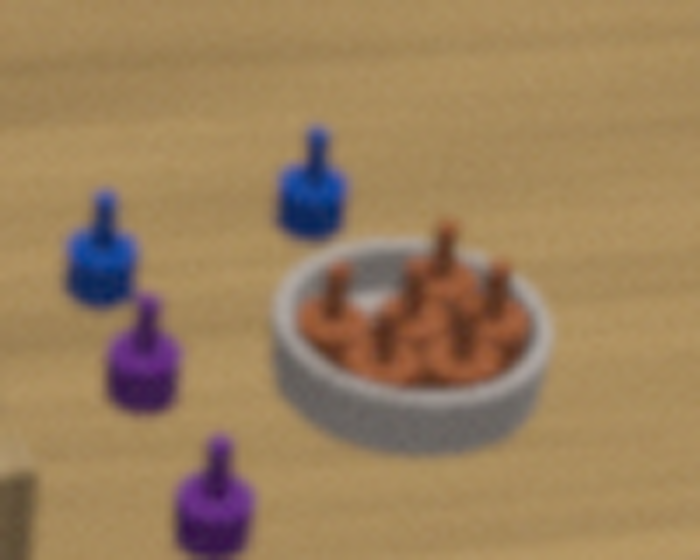

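The first stamp stands level in its slot, (316,172) in the wrist view, and the others are undisturbed. Next, the lower stamp.

```bash
python3 -m inch '0 0 0 0 -30 0 0.4; 0 0 0 -51 0 14 0.4; 0 0 0 -51 0 14 0.4; 0 0 0 -51 0 14 0.4; 0 0 0 -51 0 14 0.4; 0 0 0 -51 0 14 0.4; 0 0 0 -50 0 13 0.4; -8.72 4.12 1.32 0 0 0 0.4; -8.72 4.12 1.32 0 0 0 0.4; -8.72 4.12 1.32 0 0 0 0.4; -8.72 4.12 1.32 0 0 0 0.4; 0 0 0 0 0 0 0.4'; python3 -m inch '0 0 0 0 0 0 0.4'; python3 - <<'E'
from plan import *
delta(mw((-24.5,-34.3,90)),Rl)
c=cam("wrist"); save(c,"f1")
E
```

```text
clock: 35.83
eef_pos: [0.5172, -0.0505, 0.2182]
tool_rot: [0.587, 0.66, -0.348, -0.313]
ft_force: [-0.2, -0.0, -1.5]
grip_width: 0.0515
clock: 35.95
eef_pos: [0.5263, -0.0518, 0.227]
tool_rot: [0.59, 0.662, -0.345, -0.307]
ft_force: [1.6, 0.0, 0.4]
grip_width: 0.0517
shift0(now axes) [ 0.2 70.  40.8] |rot [ 0.03  0.06 -0.  ] |shift after rot [ 0.2 70.  40.8] norms 81.0 0.1
```

View pics/f1.png

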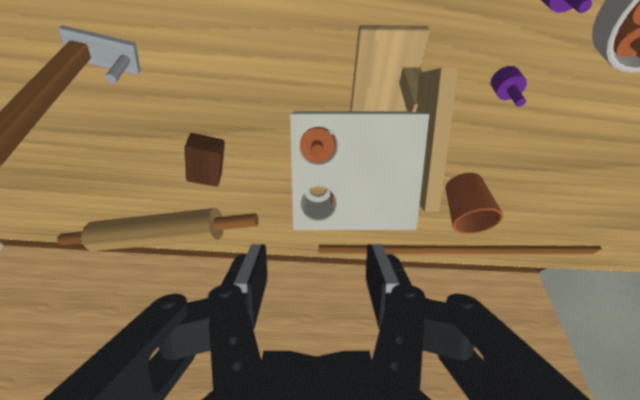

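```bash
python3 -m inch '0 0 0 0 20 20 0.4; 0 0 0 0 25 20 0.4; 0 0 0 0 22 0 0.4; 0 0 0 0 0 0 0.4; 0 0 0 0 0 0 0.4'; python3 - <<'E'
from plan import *
delta(mw((-24.5,-34.3,56)),Rl)
c=cam("wrist"); save(c,"f2",(200,150,440,330),3)
E
```

```text
clock: 36.62
eef_pos: [0.5326, -0.0511, 0.1495]
tool_rot: [0.59, 0.663, -0.344, -0.306]
ft_force: [0.8, -0.0, 0.6]
grip_width: 0.0511
shift0(now axes) [ 0.2 36.9  1.6] |rot [ 0.12  0.04 -0.  ] |shift after rot [ 0.2 36.9  1.5] norms 36.9 0.1
```

View pics/f2.png

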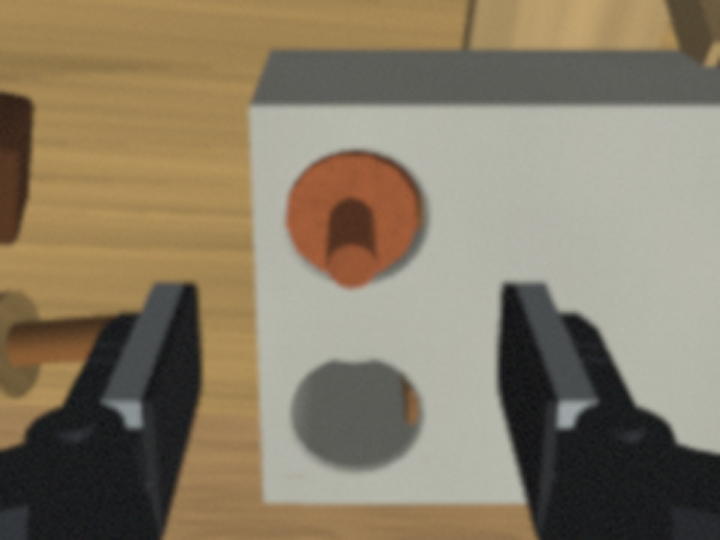

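```bash
python3 -m inch '0 0 0 0 12 1 0.4; 0 0 0 0 12 0 0.4; 0 0 0 0 8 0 0.4; 0 0 0 0 4.5 0 0.4; 0 0 0 0 0 0 0.4; 0 0 0 0 0 0 1; 0 0 0 0 0 0 1; 0 0 0 0 0 0 1; 0 0 0 0 0 0 1; 0 0 0 0 0 0 1'; python3 - <<'E'
from plan import *
p,r=pose(); print(M.inv().apply(p-q[:3])*1000, bot.get_obs()["grip_width"])
c=cam("wrist"); save(c,"f3",(240,170,400,290),5)
E
```

```text
clock: 37.92
eef_pos: [0.5506, -0.0486, 0.1177]
tool_rot: [0.59, 0.662, -0.345, -0.307]
ft_force: [-1.0, 0.5, 1.9]
grip_width: 0.0075
[-26.3091 -34.0629  56.4237] 0.007522942594791653
```

View pics/f3.png

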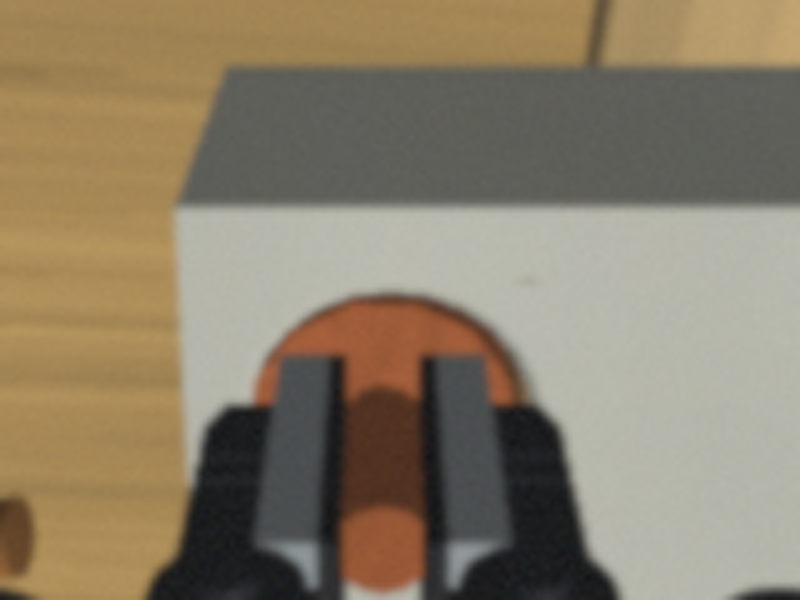

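Gripped, about 2 mm off-centre along the pad width, which I'll allow for. I'll pull it out.

```bash
python3 -m inch '0 0 0 0 -3 0 1; 0 0 0 0 -5 0 1; 0 0 0 0 -8 0 1; 0 0 0 0 -8 0 1; 0 0 0 0 -10 0 1; 0 0 0 0 -20 0 1; 0 0 0 0 -30 0 1; 0 0 0 0 -30 0 1; 8.72 -4.12 -1.32 0 0 0 1; 8.72 -4.12 -1.32 0 0 0 1; 8.72 -4.12 -1.32 0 0 0 1; 8.72 -4.12 -1.32 0 0 0 1'; python3 - <<'E'
from plan import *
p,r=pose(); print(p,bot.get_obs()["joint_pos"])
c=cam("wrist"); save(c,"f4")
delta([0.40,0.22,0.2],Rs)
E
```

```text
clock: 39.48
eef_pos: [0.4857, -0.0564, 0.2126]
tool_rot: [-0.385, -0.591, 0.593, 0.388]
ft_force: [0.5, -0.9, -0.5]
grip_width: 0.0075
[ 0.4857 -0.0564  0.2126] [-0.1151  0.2316 -0.0561  1.2876 -0.001  -0.5295]
shift0(now axes) [287.7  11.2 -31.3] |rot [-0.59  0.43  0.25] |shift after rot [288.   10.2 -29. ] norms 289.6 0.8
```

View pics/f4.png

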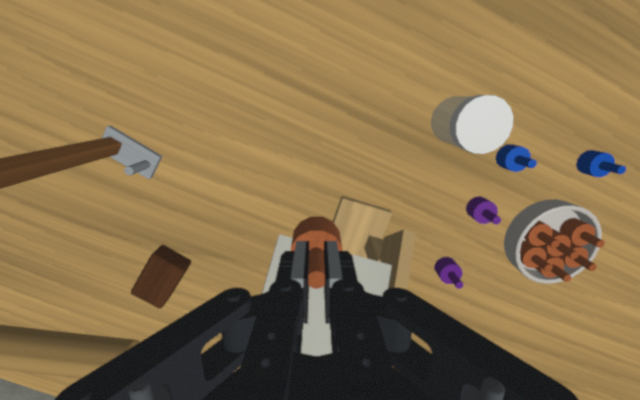

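```bash
python3 -m inch '0 0 0 58 0 -5 1; 0 0 0 59 0 -5 1; 0 0 0 59 0 -5 1; 0 0 0 59 0 -5 1; 0 0 0 58 0 -5 1; 0 -10.4 0 0 0 0 1; 0 -10.4 0 0 0 0 1; 0 -10.4 0 0 0 0 1; 0 -10.4 0 0 0 0 1; 0 -10.4 0 0 0 0 1; 0 -10.4 0 0 0 0 1; 0 -10.4 0 0 0 0 1';  python3 -m inch '0 -10.4 0 0 0 0 1; 0 -10.4 0 0 0 0 1; 0 -10.4 0 0 0 0 1; 0 -10.4 0 0 0 0 1; 0 -10.4 0 0 0 0 1; 0 -10.4 0 0 0 0 1; 0 -10.4 0 0 0 0 1; 0 -10.4 0 0 0 0 1; 0 -10.4 0 0 0 0 1; 0 -10.4 0 0 0 0 1; 0 0 0 0 0 0 1'; python3 - <<'E'
from plan import *
p,r=pose(); x=r.as_matrix()[:,0];print(p,bot.get_obs()["joint_pos"],"jaw",np.degrees(np.arctan2(x[1],x[0])),r.as_matrix()[:,1])
c=cam("wrist"); save(c,"g1")
E
```

```text
clock: 41.02
eef_pos: [0.3905, 0.2221, 0.2118]
tool_rot: [-0.042, 0.707, -0.705, 0.041]
ft_force: [0.4, 0.5, -0.7]
grip_width: 0.0074
clock: 42.4
eef_pos: [0.3906, 0.2221, 0.2117]
tool_rot: [-0.58, 0.405, -0.403, 0.58]
ft_force: [0.8, -0.4, -0.8]
grip_width: 0.0073
[0.3906 0.2221 0.2117] [ 0.5152  0.1513 -0.1585  1.2615  0.0026 -2.9804] jaw -69.71911999649157 [-0.0018  0.002  -1.    ]
```

View pics/g1.png

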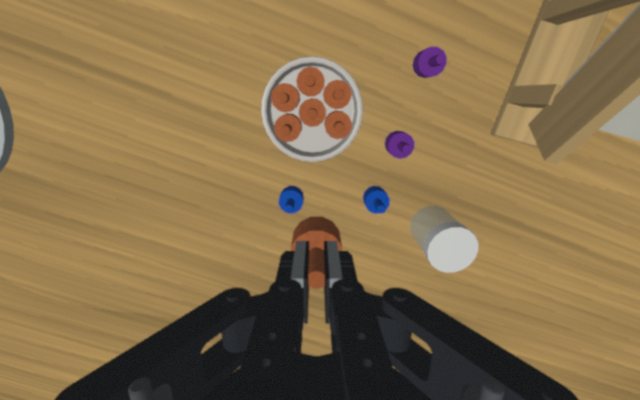

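```bash
cat >> plan.py <<'E'
t2=np.radians(-69.5); Rb=tool([0,0,-1],[np.cos(t2),np.sin(t2),0]); Bt=np.array([.4239,.2384])
E
cat > ov3.py <<'E'
import sys
from plan import *
p,r=pose(); c=cam("wrist"); k=4; off=(220,100,420,300)
im=cv2.resize(c["color"][off[1]:off[3],off[0]:off[2]],None,fx=k,fy=k,interpolation=cv2.INTER_CUBIC)[:600]
cv2.imwrite(f"pics/{sys.argv[1]}.png",im)
delta([*Bt,float(sys.argv[2])],Rb); print(bot.get_obs()["ft_force"],bot.get_obs()["clock"])
E
python3 -c "
from plan import *
delta([*Bt,0.095],Rb)"
```

```text
shift0(now axes) [ -3.5 116.7  37. ] |rot [ 0.07 -0.27 -0.14] |shift after rot [ -3.6 116.7  36.8] norms 122.4 0.3
```

```bash
python3 -m inch '0 0 0 -2 10 18 1; 0 0 0 -1.6 20 19 1; 0 0 0 0 35 0 1; 0 0 0 0 35 0 1; 0 0 0 0 16 0 1; 0 0 0 0 0 0 1; 0 0 0 0 0 0 1'; python3 ov3.py g2 0.095
```

```text
clock: 43.32
eef_pos: [0.4246, 0.2391, 0.0962]
tool_rot: [-0.58, 0.404, -0.403, 0.581]
ft_force: [1.0, 0.2, 0.1]
grip_width: 0.0071
shift0(now axes) [ 0.4  1.4 -1.2] |rot [-0.01 -0.12 -0.13] |shift after rot [ 0.4  1.4 -1.2] norms 1.9 0.2
[ 0.4906  0.8562 -0.5393] 43.375
```

View pics/g2.png

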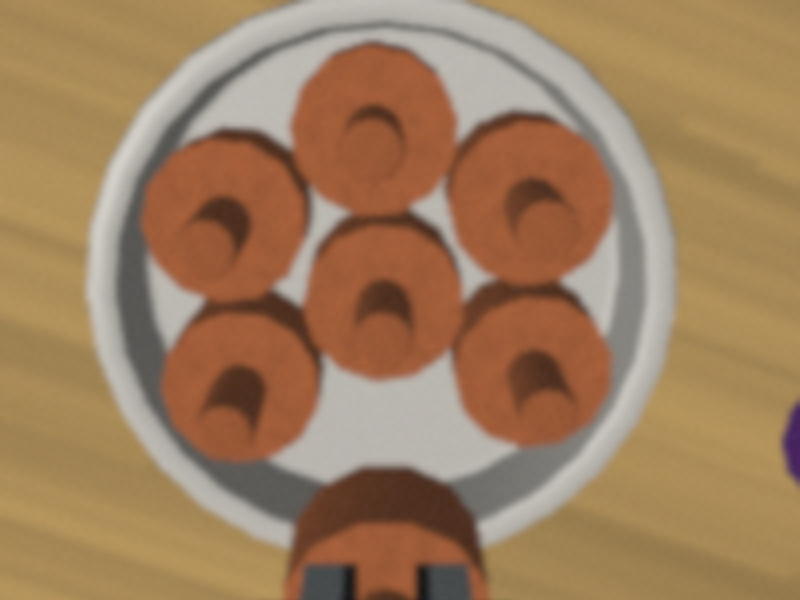

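```bash
python3 -m inch '0 0 0 0.5 15 -0.8 1; 0 0 0 0 15 0 1; 0 0 0 0 9 0 1; 0 0 0 0 0 0 1; 0 0 0 0 0 0 1'; python3 ov3.py g3 0.056
```

```text
clock: 44.0
eef_pos: [0.4237, 0.2383, 0.0565]
tool_rot: [0.581, -0.404, 0.402, -0.581]
ft_force: [0.2, -0.3, 0.5]
grip_width: 0.0075
shift0(now axes) [-0.   0.7  0.2] |rot [ 0.08 -0.06 -0.12] |shift after rot [-0.   0.7  0.2] norms 0.7 0.2
[ 0.4767  0.5655 -0.4915] 44.05
```

View pics/g3.png

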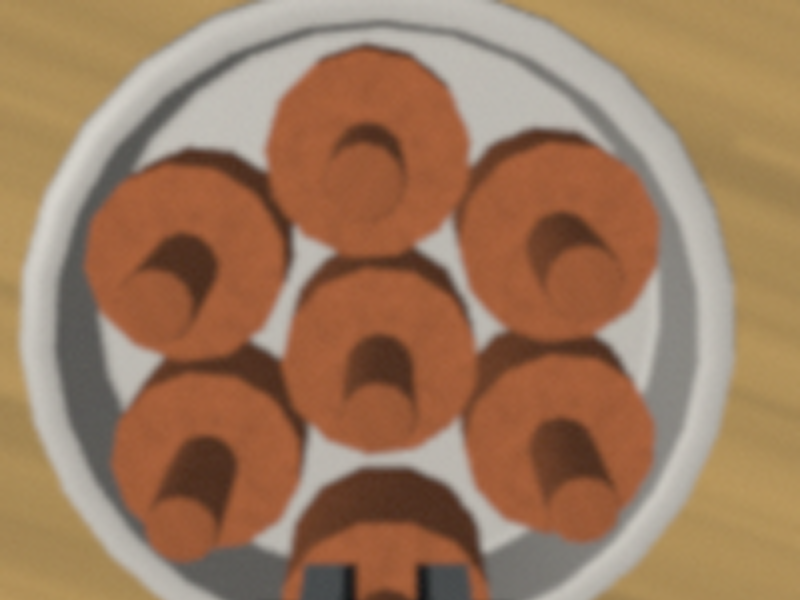

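```bash
python3 -m inch '0 0 0 0 3 -0.4 1; 0 0 0 0 3 0 1; 0 0 0 0 4 0 1; 0 0 0 0 4 0 1; 0 0 0 0 3 0 1; 0 0 0 0 0 0 1; 0 0 0 0 0 0 1'; python3 ov3.py g4 0.039
```

```text
clock: 44.92
eef_pos: [0.423, 0.238, 0.0393]
tool_rot: [0.581, -0.404, 0.402, -0.581]
ft_force: [0.4, 0.2, -0.4]
grip_width: 0.0075
shift0(now axes) [-0.1  0.3  1. ] |rot [ 0.12 -0.06 -0.11] |shift after rot [-0.1  0.3  1. ] norms 1.0 0.2
[-0.5834  1.2968  0.1992] 44.975
```

View pics/g4.png

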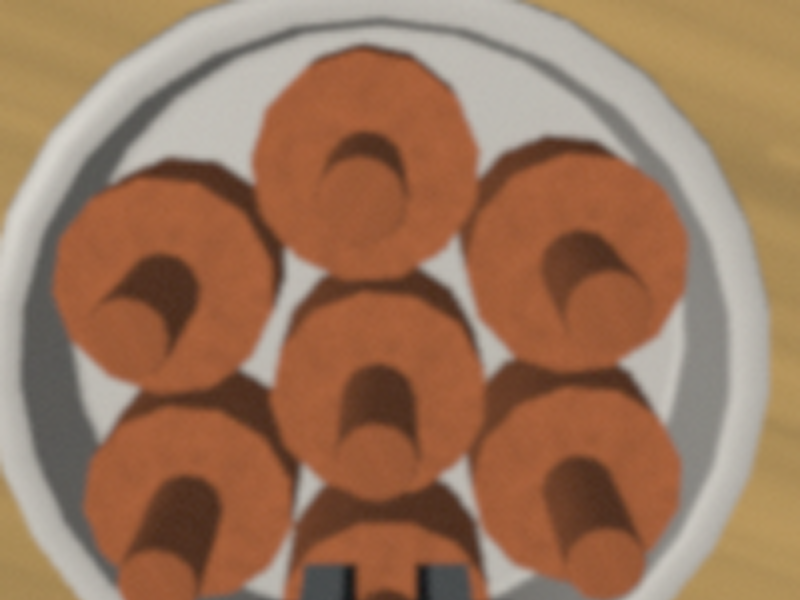

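```bash
python3 -m inch '0 0 0 0 3 0 1; 0 0 0 0 2 0 1; 0 0 0 0 1 0 1; 0 0 0 0 0 0 1'; python3 -m inch '0 0 0 0 0.7 0 1; 0 0 0 0 0 0 1';  python3 -m inch '0 0 0 0 0.7 0 1; 0 0 0 0 0 0 1'; python3 ov3.py g5 0.032
```

```text
clock: 45.48
eef_pos: [0.4229, 0.2379, 0.0331]
tool_rot: [0.581, -0.404, 0.402, -0.58]
ft_force: [0.5, 0.2, -1.5]
grip_width: 0.0075
clock: 45.72
eef_pos: [0.4229, 0.238, 0.0326]
tool_rot: [0.581, -0.404, 0.402, -0.581]
ft_force: [-0.2, 1.0, -1.0]
grip_width: 0.0073
clock: 45.98
eef_pos: [0.4229, 0.2379, 0.0318]
tool_rot: [0.581, -0.404, 0.402, -0.58]
ft_force: [0.1, 0.0, -0.3]
grip_width: 0.0075
shift0(now axes) [-0.1 -0.2  1.1] |rot [ 0.13 -0.07 -0.11] |shift after rot [-0.1 -0.2  1.1] norms 1.1 0.2
[0.3691 0.442  0.1501] 46.025
```

View pics/g5.png

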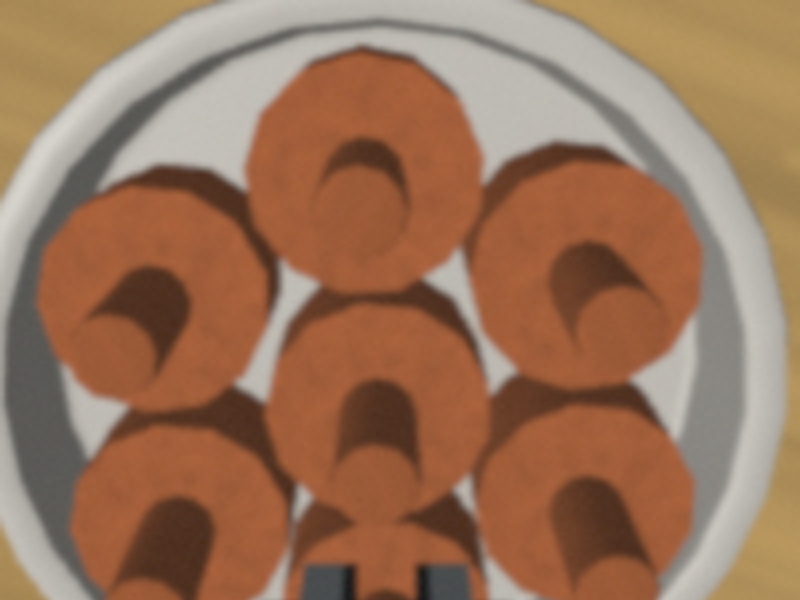

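```bash
python3 -m inch '0 0 0 0 0.5 -0.4 1; 0 0 0 0 0 0 1';  python3 -m inch '0 0 0 0 0.5 0 1; 0 0 0 0 0 0 1';  python3 -m inch '0 0 0 0 0.5 0 1; 0 0 0 0 0 0 1'
```

```text
clock: 46.28
eef_pos: [0.4227, 0.2379, 0.0315]
tool_rot: [0.581, -0.404, 0.402, -0.581]
ft_force: [0.1, -0.3, -0.1]
grip_width: 0.0076
clock: 46.52
eef_pos: [0.4228, 0.238, 0.0314]
tool_rot: [-0.581, 0.404, -0.403, 0.581]
ft_force: [-1.0, 0.4, 4.7]
grip_width: 0.0074
clock: 46.78
eef_pos: [0.4229, 0.238, 0.0314]
tool_rot: [-0.581, 0.404, -0.403, 0.581]
ft_force: [-1.2, -1.0, 8.6]
grip_width: 0.0072
```

Floor contact came at the same height as before (0.0314). Now I'll release and rise.

```bash
python3 -m inch '0 0 0 0 -0.8 0 0.87; 0 0 0 0 0 0 0.82; 0 0 0 0 0 0 0.8; 0 0 0 0 0 0 0.8; 0 0 0 0 -5 0 0.8; 0 0 0 0 -15 0 0.8; 0 0 0 0 -25 0 0.8; 0 0 0 0 -50 0 0.7; 0 0 0 0 -50 0 0.5; 0 0 0 0 0 -20 0.5; 0 0 0 0 0 0 0.5; 0 0 0 0 0 0 0.5'; python3 - <<'E'
from plan import *
np.set_printoptions(precision=1,suppress=True)
c=cam("wrist"); save(c,"k1"); save(c,"k1z",(250,60,390,210),5)
s=cam("scene"); save(s,"k1s"); save(s,"k1sz",(340,150,440,230),7); t_=cam("top"); save(t_,"k1t")
print(bot.get_obs()["ft_force"],bot.get_obs()["grip_width"],pose()[0],bot.get_obs()["clock"])
E
```

```text
clock: 48.28
eef_pos: [0.4044, 0.2307, 0.1763]
tool_rot: [0.581, -0.404, 0.402, -0.581]
ft_force: [-0.9, -0.1, -0.3]
grip_width: 0.0428
[ 0.2 -0.2 -0.1] 0.042997200004812074 [0.4 0.2 0.2] 48.425
```

View pics/k1z.png

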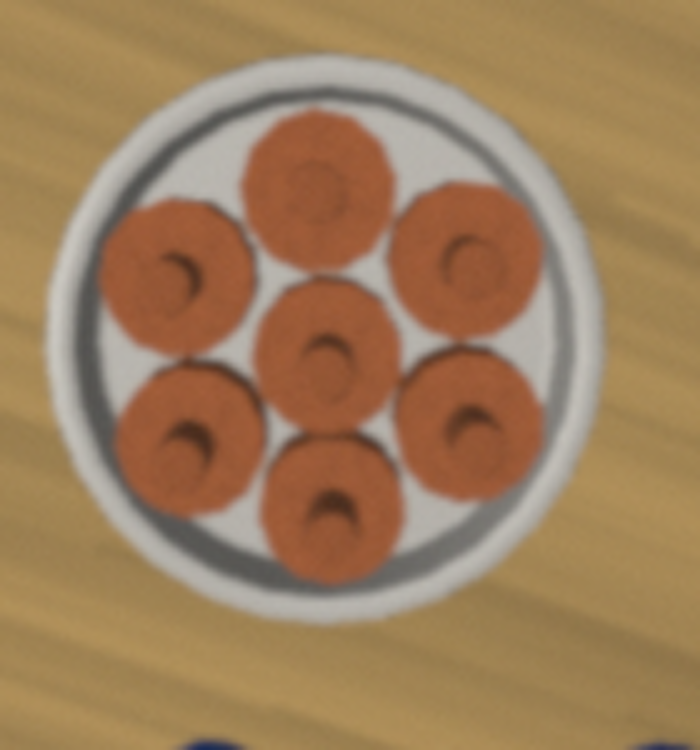

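View pics/k1sz.png

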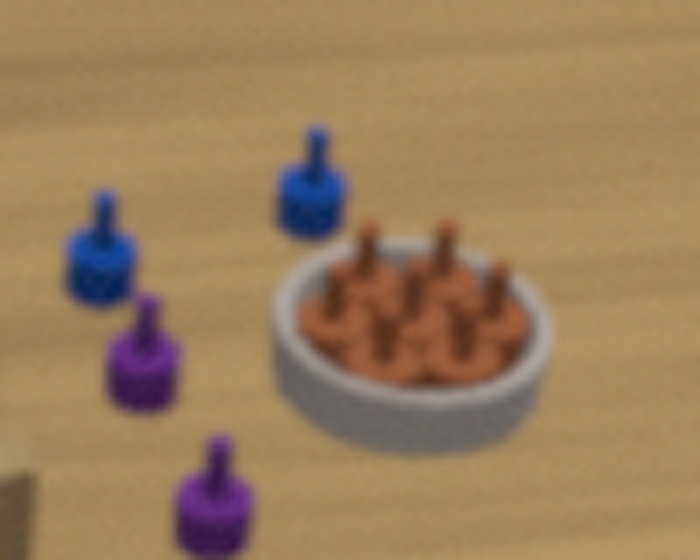

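View pics/k1s.png

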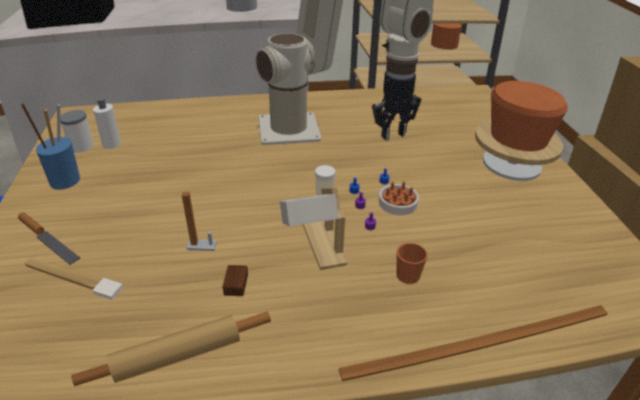

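All seven stamps stand neck up inside the rim, the poker is upright at (190,220) in the scene view, and the bystanders haven't moved. Handing in.

```bash
python3 -c "
from workcell import bot
print(bot.job_done()); print(bot.get_obs()['clock'])"
```

```text
the job is handed in; nothing more can be done
None
the job is handed in; nothing more can be done
```

I pushed both stamps up from below with the poker. Then I stood the poker back upright on the bench and let go. After that I packed both stamps in the two free sagger places and handed the job in at about 48.4 s; no verdict is reported.

**Last checks:**
- **Stamps:** the wrist and scene pictures after the last release show all seven upright, neck up and inside the rim. Both placed stamps met the sagger floor at the same tool height, about 31.4 mm.
- **Poker and bystanders:** the scene picture shows the poker upright, and the jar, cup, block and the blue and purple stamps show no visible movement.
- **Robot:** the gripper was empty and clear, with wrist force about 0 N.

**What disagreed:**
- **Wrist camera:** it made things look about 2% too small and 0.7 mm to one side. I allowed for this by centring each stamp visually against its neighbours.
- **Lower stamp:** it was gripped about 2 mm off-centre, and I allowed for that when placing it.
- **Finger opening on the necks:** it read 7.3 to 7.5 mm instead of 10 mm, but both stamps were held firmly.

The last checks were visual and by contact only. I did not measure the final tilt or position of each stamp numerically.

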